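Refit the washed roller in the bottle mixer and lock its keeper

TASK

The washed roller has to go back into the bottle mixer. Take the key out of its stand, slide its tip lightly along the bottom of the mixer's slot until it drops into the hidden pocket of the keeper, drag the keeper fully open (away from the control pod) and let go of the key there; then lower the roller level into its two open slots until both axle ends rest on the bottom, without letting it fall. Finally take hold of the key again, drag the keeper fully closed, and leave the key standing in it, without disturbing the jar, the tip box or the dropper bottle.

Things in the scene. Friction and masses are not known exactly. Their poses are not given: they have to be found in the camera images.
- mixer: Fixed white and grey bottle roller mixer, 260 mm (its x) by 290 mm (its y = -104 to +185). Origin on the bench at the middle of its base plate; x roughly away from the robot, z up. Base plate 18 high. A second, fixed roller (diameter 40) lies along y at x = +75, z = 66. A white housing, top at z = 60, runs from y = 107 to 185 and has the key slot in its top.
- seat (a point): Centre of the roller when home: mixer x = -70, y = 0, z = 66 mm; axle along the mixer's y. Grey cheeks, 10 mm thick, at y = -85 and +85 each have an open-topped upright slot 15 mm wide, flared to about 23 at its top (z = 98), floor at z = 60. 5 mm of endways play either way. Only the 18 mm high base plate lies below.
- slot_closed (a point): On the key slot's floor where the keeper's pocket is centred when fully closed: mixer x = -35, y = 126, z = 45 mm. The slot is straight along the mixer's x, 14 wide, from x = -51 to +51, 15 deep. Its floor is the black top of the keeper bar, which slides along x under the slot and always fills it, against about 7 N of friction, and stays where it is left.
- slot_open (a point): Same point for the keeper fully open: x = +35 mm; hard stops at both. The one pocket in the bar is 14 mm long, as wide as the slot, 30 deep (bottom at z = 15), black in black; its place is not told: at the start between x = -13 and +15. A steel tongue on the bar (y = 92 to 106, z = 76 to 83) bars the axle at the cheek y = +85 unless fully open; closed, it keeps the axle in.
- pod (a point): Middle of the top of the grey control pod on the housing: x = -95 to -23, y = 153 to 185 mm, up to z = 102. Near the closed end, fingers gripping the key across the slot (over its 40 mm width) would strike the pod; there hold it across its 22 mm thickness, fingers along the slot.
- key: Loose key, 90 mm long, 0.12 kg. Origin at its tip, z up. Round steel pin, diameter 10, bevelled 3 mm at the tip (z = 0 to 32 mm); blade 20 (its x) by 10 (z to 60); grey head 22 (its x) by 40 (its y), z = 60 to 90. Dropped, the pin is in the pocket (tip 15 mm above the bench) and the blade in the slot, so its x must lie along the slot, either way round; it then stands by itself, 2 mm of play, leaning up to 0.14 rad.
- key_tip (a point): Centre of the lower end of the key's pin; same as the key's origin.
- stand: Fixed white stand for the key, 72 (its x) by 60 by 50 mm high, origin under its centre. At the start the key stands in its well (24 by 14 mm), axes parallel to the stand's, tip 8 mm above the bench, head from 68 to 98 mm. Lugs up to 88 mm high at x = -29 to -21 and +21 to +29 mm flank the head: grip it along the stand's y, over its 40 mm width.
- roller: Loose black rubber roller, diameter 40 mm, 150 mm long, its steel axle (diameter 12) sticks out 25 mm at each end (200 mm overall); about 0.3 kg. Origin at its centre, its x along the axle, both ends alike. At the start it lies level on the cradle, axis 40 mm above the bench.
- cradle: Fixed white drying cradle, 170 (its x) by 60 mm, origin under its centre. The roller lies along its x in two notched supports, 12 mm thick, 38 mm high, at x = -60 and +60 mm; between them only an 8 mm base plate, so the roller's middle is free to grip.
- jar: Bystander: amber jar, diameter 60, 85 mm high, origin under its centre. Leave alone.
- tipbox: Bystander: black box of pipette tips, 85 by 120 by 57 mm high, origin under its centre. Leave alone.
- dropper: Bystander: small white dropper bottle, diameter 32, 70 mm high, origin under its centre. Leave alone.

How it is judged:
By the outcome, as a careful person would: the job done as asked, in the order asked, and still so for the second after the job is handed in, with the robot touching nothing.
It also fails if it takes over 72 s, if anything falls off the work surface, if the arm or the gripper's body presses on something with over 40 N, if the wrist force passes 120 N, or if a joint passes its speed limit or range.

ROBOT

A 7-joint arm with a two-finger parallel gripper is mounted at the origin on the work surface. World frame = base frame: x ahead of the robot, y to its left, z up, the work surface at z = 0. Lengths are in m, angles in rad, forces in N, time in s.
With the tool pointing down it reaches from about 0.425 to 0.925 m from the base axis. Payload 6.8 kg.
Tool frame: the origin (TCP) lies at the very end of the fingers, on their centre line; the grasp point (between the pads) lies 19 mm behind it (r.grip_depth is the distance from the TCP to the grasp point, in m); z points along the fingers, y is the direction in which the jaws open and shut (so a half turn about z gives the same grasp; the last joint's range is limited). The gripper opens to 85 mm and grips with 20 to 120 N. Pads are 22 mm wide; open, the fingers measure 114 mm over their backs; the gripper's body (76 mm by 85 mm) begins 54 mm behind the grasp point. The pads swing forward as they close: fully open they stand 13 mm farther back than shut.
Start: joints at [1.137, 0.477, 0.022, 1.555, -0.011, 1.109, -0.083], TCP at [0.216, -0.64, 0.231] pointing down, gripper open.
Joint ranges: [-2.96, 2.96], [-0.34, 2.1], [-1.41, 1.46], [0.24, 2.44], [-1.37, 4.51], [0.17, 1.92], [-2.96, 2.96]. Speed limits (rad/s): [2.39, 2.39, 3.14, 3.14, 3.14, 3.14, 3.14].

INTERFACE

Orientations are given as a rotation vector (axis times angle).
In Python, from bench import status, eyes, workorder, spotter, r gives the robot as it stands.
- The arm moves only by the tool drive_tool, never from a script. Its argument "commands" is a list of rows, each an object of numbers: "rx", "ry", "rz": the turn, a rotation vector about the world's x, y, z normalised to -1 to 1, where 1 is 8 degrees; "tx", "ty", "tz": the shift along the world's x, y, z normalised to -1 to 1, where 1 is 20 mm; "grip": the closure, from -1 (fully open) to 1 (shut). A call has 1 to 10 rows; each row shifts and turns the commanded pose from where the row before left it; what a row does not reach is not made up. A row lasts 1/8 s, in which the tool goes at most 62.5 mm and 10.7 degrees, less where a joint would pass 70% of its speed; a pose out of reach is approached as far as the arm can. A call with a number of a shift or a turn outside -1 to 1 is refused whole. A call with a gripper value outside its range is refused whole. The fingers move at their own pace and stop on an object; "grip_force" is the grip in N (left out, the last holds). Time passes only in rows, so rows that do not move let the fingers close. It gives the time, the measured TCP pose, the force and the opening at its end, in the units of the state.
- status.get_obs(): the state, without advancing time (a new reading comes with each control period).
- eyes.grab_frame(name): name is "side" or "top"; returns a dict with "frame" (400x640x3 uint8, blue, green, red), "range_z" (400x640 float32, m along the optical axis (not along the pixel's ray), 0 where there is no reading), "fx", "fy", "cx", "cy" (pixels), "dist_coeffs" ([k1, k2, p1, p2, k3] as OpenCV has them; the pictures are not rectified), "T" (4x4, takes a point from camera to world coordinates). Camera axes: x right, y down, z forward; pixel columns grow to the right and rows downward; lengths in m; the calibration is good to about 2 mm. A picture is of the moment at which its call begins.
- workorder.hand_in(): hands the job in, once; it reports no verdict.
Trained networks look in the newest picture that a camera, given by its name, has taken for a name from the list of things; names that differ only in an ending like _2 or _b are one class to them, and where a whole thing is asked for, a point or a joint stands for the part that bears it (a point fixed in the world has none). Each returns a list of dicts, best first, with "confidence" (0 to 1); they miss things now and then, are a little off and sometimes report something else, mostly with a low value. They report only what shows in the picture. A call takes as long as a camera call.
- spotter.boxes_of(camera, target): "position" ([column, row] as shares, 0 to 1, of the picture: columns of its width, rows of its height, amid what is visible of it).
- spotter.masks_of(camera, target): "mask" (400x640 bool, what is visible of it) and "position" ([column, row] as shares, 0 to 1, of the picture: columns of its width, rows of its height, amid what is visible of it).
The state is a dict: "clock": time; "joints": joint angles; "qvel": joint speeds; "tau": joint torques, N m; "tcp_pos": TCP position; "orientation": TCP orientation; "contact_force": force on the tool from outside, world axes, zero at the start; "moment": the same for the moment, N m; "grip_width": finger opening in m.
Only numpy, scipy, OpenCV 4.12 (cv2) and the standard library are available. Lean on these libraries where they do the work, as an engineer would, in place of code of your own. Each camera call takes 0.05 s, during which the arm holds its last target.

## Working session

There is one attempt and no reset: what is moved stays moved. The work goes in short steps, Python scripts to look and compute and a tool call to move; the robot and the scene stay as the last step left them, time stands still between calls to the robot, and variables do not carry over. Pictures are saved under pics/ and viewed, and the job is handed in when it is done.

Besides the shell and the picture viewer there is one more tool, called after "Emit:" as name([rows], argument=value, ...), one row to a line, values as JSON. drive_tool: Moves the arm, as the interface text tells. Scaled input: -1 to 1 covers 20 mm each way for a shift and 8 degrees each way for a turn. Its arguments: {"type":"object","properties":{"commands":{"type":"array","items":{"type":"object","properties":{"rx":{"type":"number"},"ry":{"type":"number"},"rz":{"type":"number"},"tx":{"type":"number"},"ty":{"type":"number"},"tz":{"type":"number"},"grip":{"type":"number"}}}},"grip_force":{"type":"number"}},"required":["commands"]}

```bash
ls; mkdir -p pics; python3 - <<'E'
from bench import status, eyes, workorder, spotter, r
import cv2
print(status.get_obs()); print([a for a in dir(r) if a[0]!='_'], r.grip_depth)
for n in("side","top"):
    d=eyes.grab_frame(n); cv2.imwrite(f"pics/{n}0.png",d["frame"]); print(n,d["fx"],d["fy"],d["cx"],d["cy"],d["dist_coeffs"],d["T"])
E
```

```text
pics
{'clock': 0.0, 'joints': array([ 1.1369028 ,  0.47780447,  0.0223317 ,  1.55645442, -0.01152083,
        1.10927384, -0.08311161]), 'qvel': array([ 1.48285173e-03,  1.61737697e-03,  1.11132810e-03, -4.16954644e-05,
       -1.06429432e-04,  5.56736964e-04,  1.51702921e-03]), 'tau': array([-8.51569657e-04, -5.96450114e+01,  1.60730269e+00, -2.81194085e+01,
        1.25252159e-02,  9.22719715e-03, -3.54799454e-05]), 'tcp_pos': array([ 0.21584984, -0.63893797,  0.23032136]), 'orientation': array([-3.09825782e+00, -5.09220595e-01,  6.34923139e-04]), 'contact_force': array([ 0.17155596, -0.48020876,  0.47052191]), 'moment': array([-0.04489175, -0.00629424, -0.00997869]), 'grip_width': 0.08523756277339414}
['Unreachable', 'grip_depth'] 0.0187
side 454.18612247613754 454.18612247613754 316.77902261500793 195.7947120875737 [-0.08631448  0.          0.          0.          0.        ] [[ 0.99997698  0.00646909  0.00204603  0.59201599]
 [ 0.00327951 -0.72482896  0.68892106 -0.76147886]
 [ 0.00593971 -0.68889849 -0.72483349  0.88355852]
 [ 0.          0.          0.          1.        ]]
top 481.0093453428979 481.0093453428979 324.09301604103547 199.5144143509183 [-0.01227484  0.          0.          0.          0.        ] [[-0.01885187 -0.98913443  0.14580015  0.42029966]
 [-0.99980419  0.01777267 -0.00870107  0.00995511]
 [ 0.00601527 -0.14593563 -0.9892758   1.31194184]
 [ 0.          0.          0.          1.        ]]
```

View pics/side0.png

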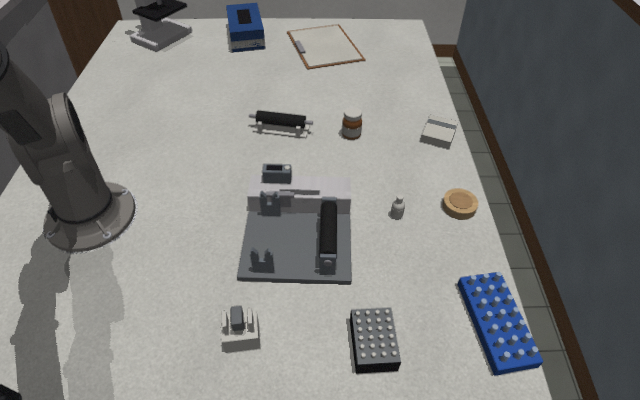

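View pics/top0.png

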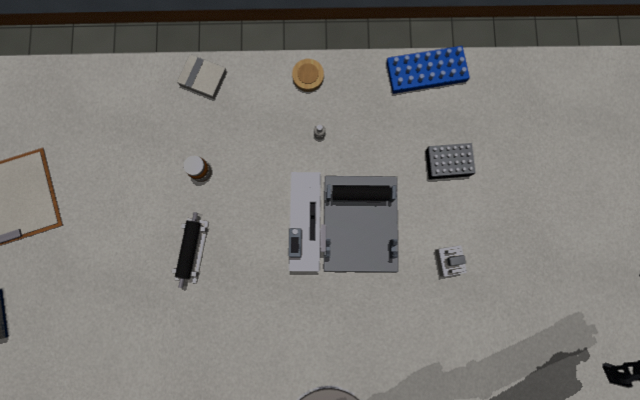

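```bash
cat > h.py <<'E'
import numpy as np, cv2
from scipy.optimize import least_squares
from bench import status, eyes, workorder, spotter, r
def cloud(d):
    K=np.array([[d["fx"],0,d["cx"]],[0,d["fy"],d["cy"]],[0,0,1.]])
    v,u=np.mgrid[0:400,0:640]
    p=cv2.undistortPoints(np.stack([u,v],-1).reshape(-1,1,2).astype(np.float64),K,np.array(d["dist_coeffs"])).reshape(400,640,2)
    z=d["range_z"].astype(float)
    P=np.dstack([p*z[...,None],z])@d["T"][:3,:3].T+d["T"][:3,3]
    P[z<=0]=np.nan
    return P
def project(d,X):
    K=np.array([[d["fx"],0,d["cx"]],[0,d["fy"],d["cy"]],[0,0,1.]])
    Ti=np.linalg.inv(d["T"]); Xc=np.asarray(X)@Ti[:3,:3].T+Ti[:3,3]
    return cv2.projectPoints(Xc.reshape(-1,1,3),np.zeros(3),np.zeros(3),K,np.array(d["dist_coeffs"]))[0].reshape(-1,2)
def zoom(name,u0,v0,w,h,f,out,pts=None,d=None):
    d=d or eyes.grab_frame(name); im=d["frame"][v0:v0+h,u0:u0+w]
    im=cv2.resize(im,None,fx=f,fy=f,interpolation=cv2.INTER_CUBIC)
    if pts is not None:
        for q in project(d,pts): cv2.circle(im,(int((q[0]-u0+.5)*f),int((q[1]-v0+.5)*f)),2,(0,0,255),-1)
    cv2.imwrite(out,im); return d
def box(P,c0,c1):
    c0=np.array(c0,float);c1=np.array(c1,float)
    q=np.abs(P-(c0+c1)/2)-(c1-c0)/2
    return np.linalg.norm(np.maximum(q,0),axis=1)+np.minimum(q.max(1),0)
def cyl(P,a,b,rad):
    a=np.array(a,float);b=np.array(b,float);L=np.linalg.norm(b-a);n=(b-a)/L
    t=(P-a)@n;rr=np.linalg.norm(P-a-t[:,None]*n,axis=1)
    q=np.c_[rr-rad,np.abs(t-L/2)-L/2]
    return np.linalg.norm(np.maximum(q,0),axis=1)+np.minimum(q.max(1),0)
def bench(P): return P[:,2]
def s_mixer(P): # mm
    L=[box(P,(-130,-104,0),(130,107,18)),box(P,(-130,107,0),(130,185,60)),cyl(P,(75,-75,66),(75,75,66),20),box(P,(-95,153,60),(-23,185,102))]
    return np.min(L+[P[:,2]],axis=0)
def s_stand(P):
    L=[box(P,(-36,-30,0),(36,30,50)),box(P,(-11,-20,68),(11,20,98)),P[:,2]]
    return np.min(L,axis=0)
def s_roller(P):
    return np.min([cyl(P,(-75,0,40),(75,0,40),20),cyl(P,(-100,0,40),(100,0,40),6),box(P,(-66,-30,0),(-54,30,20)),box(P,(54,-30,0),(66,30,20)),box(P,(-85,-30,0),(85,30,8)),P[:,2]],axis=0)
def fit(P,sdf,x0,R,zoff=0):
    """P world m; x0=(x,y,yaw)"""
    P=P[np.isfinite(P).all(1)]; P=P[np.hypot(P[:,0]-x0[0],P[:,1]-x0[1])<R]; P=P[(P[:,2]>-.02)&(P[:,2]<.16)]*1000
    def res(p):
        c,s=np.cos(p[2]),np.sin(p[2]); Q=P-[p[0]*1000,p[1]*1000,p[3]]
        return sdf(np.c_[c*Q[:,0]+s*Q[:,1],-s*Q[:,0]+c*Q[:,1],Q[:,2]])
    o=least_squares(res,list(x0)+[0.],loss="soft_l1",f_scale=3,x_scale=[.01,.01,.1,5])
    return o.x,np.median(np.abs(res(o.x))),len(P)
E
python3 - <<'E'
from h import *
for n in("side","top"):
    d=eyes.grab_frame(n);P=cloud(d);np.savez(f"c_{n}.npz",P=P)
    for t in["mixer","stand","key","roller","cradle","jar","tipbox","dropper","pod"]:
        m=spotter.masks_of(n,t)
        for q in m[:2]:
            X=P[q["mask"]];X=X[np.isfinite(X).all(1)]
            print(n,t,round(q["confidence"],2),np.round(np.array(q["position"])*[640,400]),len(X),np.round(np.median(X,0),3) if len(X) else "",np.round(X.max(0),3) if len(X) else "")
E
```

```text
side mixer 0.81 [294. 228.] 11800 [ 0.543 -0.061  0.021] [0.689 0.21  0.112]
side key 0.51 [236. 319.] 251 [ 0.442 -0.338  0.098] [ 0.453 -0.312  0.102]
side roller 0.89 [281. 119.] 709 [0.485 0.351 0.05 ] [0.579 0.459 0.064]
side roller 0.18 [297. 232.] 11704 [ 0.543 -0.062  0.021] [0.686 0.16  0.112]
side cradle 0.59 [282. 132.] 585 [0.486 0.345 0.01 ] [0.569 0.393 0.042]
side jar 0.91 [353. 121.] 495 [0.697 0.321 0.059] [0.726 0.363 0.089]
side tipbox 0.77 [376. 341.] 2900 [ 0.709 -0.359  0.048] [ 0.763 -0.256  0.061]
side tipbox 0.36 [237. 316.] 321 [ 0.442 -0.336  0.098] [ 0.453 -0.255  0.102]
side dropper 0.6 [397. 207.] 253 [0.798 0.002 0.042] [0.824 0.059 0.075]
side pod 0.98 [296. 227.] 11833 [ 0.544 -0.063  0.021] [0.687 0.207 0.112]
top mixer 0.95 [345. 220.] 10348 [ 0.544 -0.054  0.02 ] [0.696 0.099 0.11 ]
top key 0.68 [456. 262.] 154 [ 0.439 -0.327  0.097] [ 0.452 -0.31   0.103]
top key 0.49 [189. 252.] 1025 [0.482 0.355 0.054] [0.581 0.393 0.067]
top cradle 0.87 [199. 252.] 542 [0.476 0.34  0.008] [0.569 0.403 0.046]
top jar 0.95 [197. 167.] 537 [0.692 0.33  0.082] [0.746 0.368 0.091]
top tipbox 0.62 [450. 160.] 1546 [ 0.706 -0.342  0.047] [ 0.762 -0.286  0.063]
top dropper 0.41 [317. 130.] 145 [0.794 0.009 0.045] [0.818 0.023 0.074]
top pod 0.92 [347. 226.] 10086 [ 0.542 -0.056  0.021] [0.681 0.097 0.11 ]
```

```bash
python3 - <<'E'
from h import *
C={n:np.load(f"c_{n}.npz")["P"].reshape(-1,3) for n in("side","top")}
C["both"]=np.vstack(list(C.values()))
for n,P in C.items():
    for nm,s,x0,R in(("mixer",s_mixer,(.545,-.045,0),.2),("stand",s_stand,(.44,-.33,0),.06),("roller",s_roller,(.48,.355,1.45),.12)):
        for y in ([0] if nm!="stand" else [-1.5,-.7,0,.7]):
            x=list(x0);x[2]+=y
            o,m,k=fit(P,s,x,R); print(n,nm,np.round(o,4),round(m,2),k)
E
```

```text
side mixer [ 0.5452 -0.0929 -0.0259  1.2425] 1.28 16702
side stand [ 0.4414 -0.3273 -1.513   0.4334] 1.68 2574
side stand [ 0.4413 -0.3272 -1.5074  0.4382] 1.68 2574
side stand [ 0.439  -0.3302  0.1264  0.4335] 0.98 2574
side stand [ 0.439  -0.3302  0.1264  0.4335] 0.98 2574
side roller [0.4812 0.3629 2.9739 1.3281] 1.37 2938
top mixer [ 0.5459 -0.1001 -0.0198 -0.3751] 1.83 16648
top stand [ 0.4397 -0.3333 -1.4118 -0.1577] 2.18 1538
top stand [ 0.4397 -0.3332 -1.4107 -0.1609] 2.18 1538
top stand [ 0.4384 -0.3321  0.129  -0.2321] 1.56 1538
top stand [ 0.4384 -0.3321  0.129  -0.2321] 1.56 1538
top roller [ 0.4829  0.3596  2.9562 -0.8832] 1.72 6141
both mixer [ 0.5457 -0.0933 -0.0241  0.4913] 1.61 33350
both stand [ 0.4402 -0.329  -1.455   0.1973] 1.97 4112
both stand [ 0.4401 -0.3292 -1.403   0.1907] 1.97 4112
both stand [ 0.4389 -0.3306  0.1297  0.1844] 1.23 4112
both stand [ 0.4389 -0.3306  0.1297  0.1844] 1.23 4112
both roller [ 0.4818  0.3608  2.9621 -0.1997] 1.79 9079
```

```bash
python3 - <<'E'
from h import *
zoom("top",425,235,60,55,10,"pics/st_top.png")
zoom("side",205,290,70,65,9,"pics/st_side.png")
zoom("top",275,160,135,125,5,"pics/mx_top.png")
zoom("side",230,150,130,140,5,"pics/mx_side.png")
E
```

```text
(no output)
```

View pics/mx_top.png

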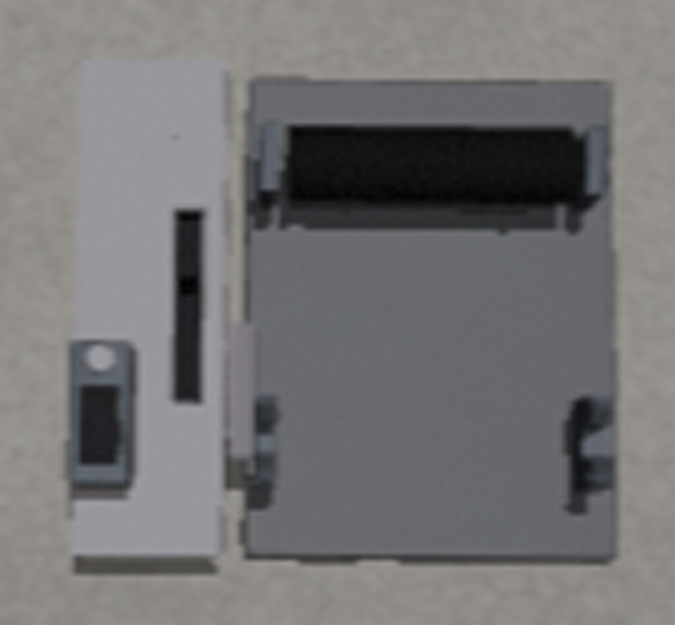

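View pics/mx_side.png

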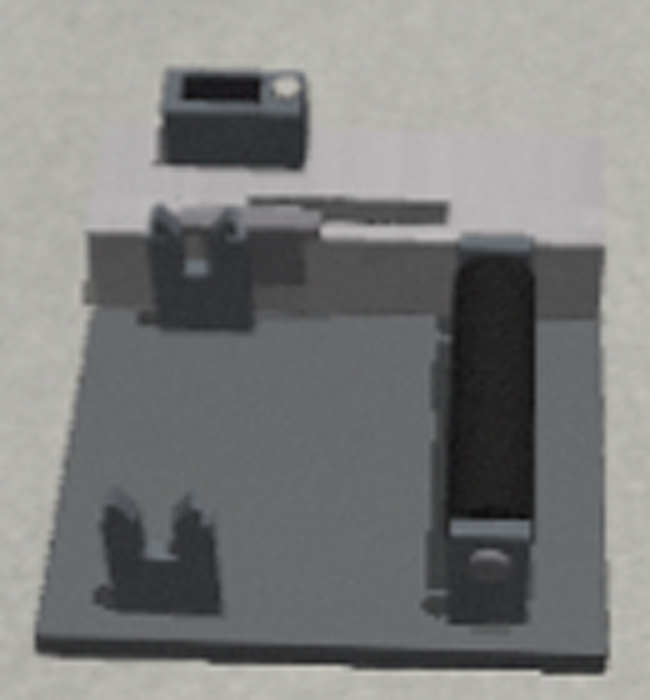

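View pics/st_side.png

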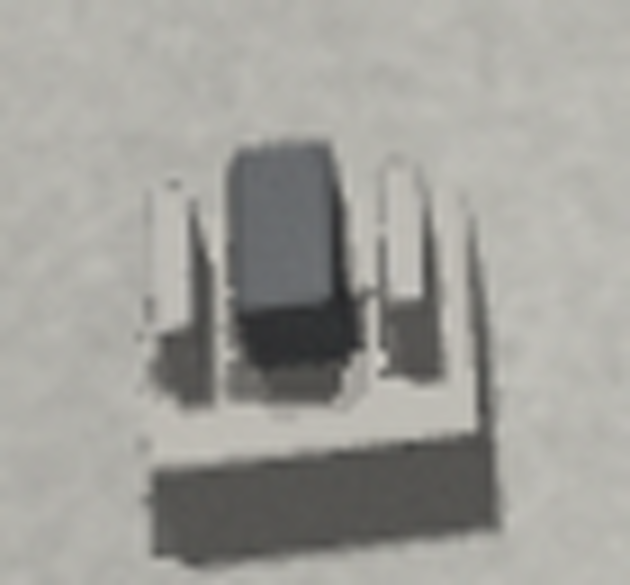

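View pics/st_top.png

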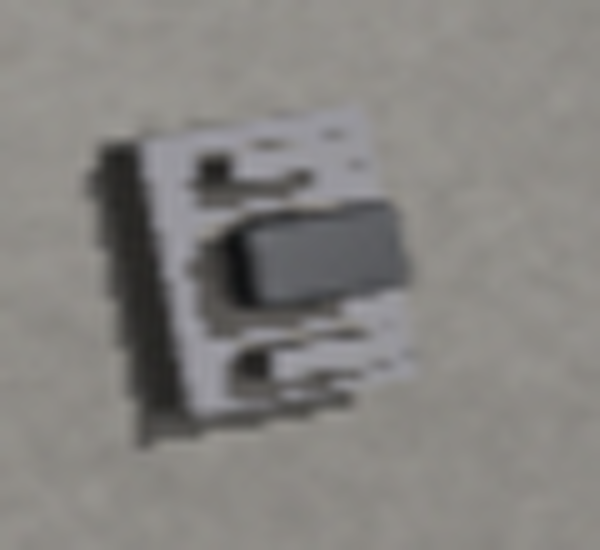

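```bash
python3 - <<'E'
from h import *
d=eyes.grab_frame("top");P=cloud(d)
np.set_printoptions(linewidth=200,suppress=True)
# row across mixer at row 260..; columns 285..400
for row in (262,215,178):
    print(row); print(np.round(P[row,286:402:1]*1000).astype(int)[:,[1,2]].tolist())
print("slot cols 310-316")
for row in range(198,246): print(row,np.round(P[row,312,:]*1000).astype(int).tolist() if 1 else 0, np.round(P[row,309:317,2]*1000).astype(int), d["frame"][row,309:317].mean(-1).round())
E
```

```text
262
[[105, -4], [102, 5], [99, -3], [97, -3], [90, 57], [87, 61], [85, 60], [82, 59], [80, 57], [77, 57], [74, 61], [72, 61], [69, 60], [67, 63], [64, 59], [62, 60], [59, 59], [57, 59], [54, 59], [-9223372036854775808, -9223372036854775808], [49, 56], [46, 57], [44, 61], [41, 59], [38, 61], [36, 57], [33, 61], [31, 59], [28, 58], [25, 60], [23, 60], [20, 60], [18, 61], [15, 57], [13, 2], [10, -1], [7, -1], [5, 1], [2, 15], [-1, 16], [-3, 16], [-6, 16], [-9, 17], [-11, 18], [-14, 18], [-17, 16], [-19, 17], [-22, 19], [-25, 17], [-27, 16], [-30, 17], [-33, 17], [-36, 12], [-38, 17], [-41, 16], [-43, 16], [-46, 18], [-49, 18], [-51, 16], [-54, 22], [-57, 20], [-60, 14], [-62, 15], [-65, 12], [-67, 16], [-70, 20], [-73, 14], [-75, 18], [-78, 18], [-81, 15], [-84, 16], [-86, 14], [-89, 19], [-91, 22], [-94, 19], [-97, 17], [-99, 21], [-102, 22], [-105, 17], [-108, 15], [-110, 18], [-113, 19], [-116, 14], [-119, 13], [-121, 14], [-123, 18], [-126, 16], [-129, 17], [-131, 22], [-135, 15], [-137, 17], [-139, 18], [-142, 17], [-145, 17], [-148, 17], [-150, 16], [-152, 22], [-156, 17], [-158, 
[... 6655 characters left out ...]
40 43 41 47 45 58 58] [104.  50.  38.  41.  38.  46. 108. 153.]
240 [500, 33, 38] [59 49 46 38 43 42 57 61] [134. 102.  94.  97.  88.  80. 117. 152.]
241 [496, 32, 60] [56 59 60 60 60 54 60 57] [153. 151. 151. 153. 153. 150. 151. 153.]
242 [494, 32, 61] [59 56 56 61 58 61 57 58] [153. 153. 154. 154. 154. 153. 153. 153.]
243 [492, 33, 55] [63 56 56 55 62 60 62 59] [153. 154. 153. 152. 153. 152. 153. 153.]
244 [489, 33, 60] [61 60 58 60 57 61 56 61] [152. 153. 152. 152. 153. 152. 153. 152.]
245 [486, 33, 60] [59 62 60 60 59 58 60 58] [152. 153. 153. 153. 153. 153. 153. 152.]<stdin>:6: RuntimeWarning: invalid value encountered in cast
<stdin>:8: RuntimeWarning: invalid value encountered in cast
```

```bash
sed -i 's/box(P,(-130,-104,0),(130,107,18))/box(P,(-130,-104,0),(130,95,18))/; s/(-23,185,102))\]/(-23,185,102)),box(P,(65,80,18),(85,90,86)),box(P,(65,-90,18),(85,-80,86))]/' h.py; python3 - <<'E'
from h import *
C={n:np.load(f"c_{n}.npz")["P"].reshape(-1,3) for n in("side","top")}
C["both"]=np.vstack(list(C.values()))
for n,P in C.items():
  o,m,k=fit(P,s_mixer,(.546,-.096,-.02),.2); print(n,np.round(o,4),round(m,2),k)
  o,m,k=fit(P,s_roller,(.482,.36,-.17),.12); print(n,np.round(o,4),round(m,2),k)
o,m,k=fit(C["both"],s_mixer,(.546,-.096,-.02),.2)
def W(o,p): 
    c,s=np.cos(o[2]),np.sin(o[2]); p=np.array(p)/1000.; return np.c_[o[0]+c*p[:,0]-s*p[:,1],o[1]+s*p[:,0]+c*p[:,1],p[:,2]]
pts=[(x,y,60) for x in(-130,130) for y in(107,185)]+[(x,y,18) for x in(-130,130) for y in(-104,95)]+[(x,y,60) for x in(-51,51) for y in(119,133)]+[(x,y,98) for x in(-81.5,-58.5) for y in(-85,85)]+[(x,y,102) for x in(-95,-23) for y in(153,185)]+[(-70,85,60),(-70,-85,60)]
zoom("top",275,160,135,125,5,"pics/mx_top2.png",W(o,pts)); zoom("side",230,150,130,140,5,"pics/mx_side2.png",W(o,pts))
E
```

```text
side [ 0.5451 -0.0925 -0.0216  1.0194] 1.22 19334
side [ 0.4813  0.3629 -0.1678  1.3031] 1.39 2912
top [ 0.5458 -0.0991 -0.0165 -0.3096] 1.81 16734
top [ 0.4829  0.3596 -0.1851 -0.8827] 1.72 6124
both [ 0.5456 -0.0928 -0.0204  0.4573] 1.51 36068
both [ 0.4818  0.3608 -0.1795 -0.2127] 1.8 9036
```

View pics/mx_top2.png

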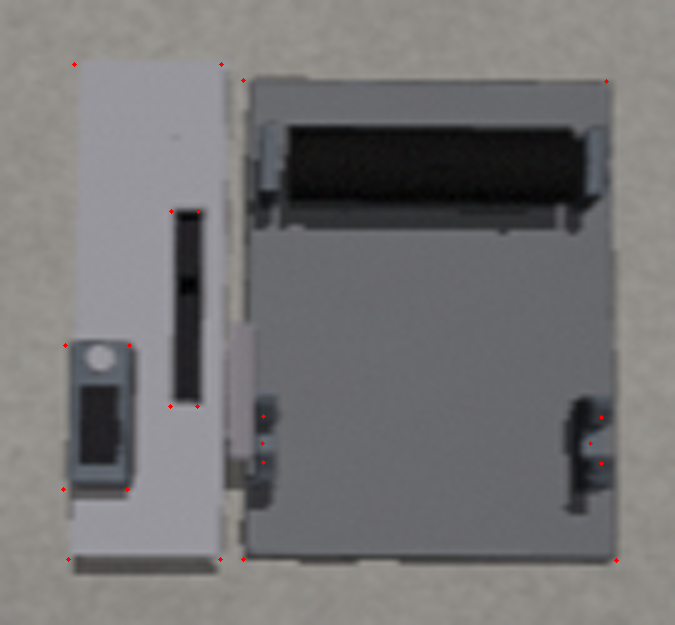

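View pics/mx_side2.png

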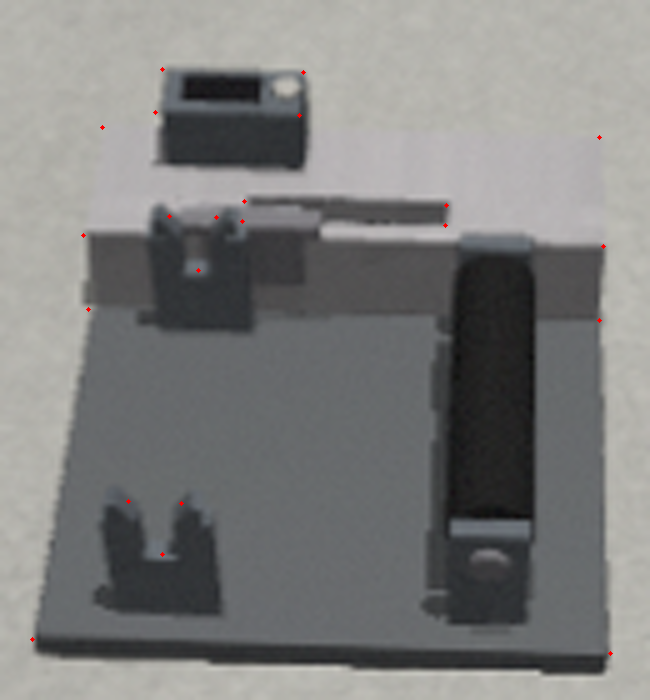

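```bash
python3 - <<'E'
from h import *
for n in("side","top"):
    P=np.load(f"c_{n}.npz")["P"].reshape(-1,3);P=P[np.isfinite(P).all(1)]
    P=P[(abs(P[:,2])<.03)&(P[:,0]>.3)&(P[:,0]<.95)&(abs(P[:,1])<.5)]
    A=np.c_[P[:,0]-.55,P[:,1],np.ones(len(P))]
    w=np.ones(len(P),bool)
    for i in range(6):
        c=np.linalg.lstsq(A[w],P[w,2],rcond=None)[0]; w=abs(P[:,2]-A@c)<.006
    print(n,np.round(c*1000,2),w.sum())
# top-face positions via network objects: tipbox top center, jar top center, key top, dropper
for n in("side","top"):
    P=np.load(f"c_{n}.npz")["P"].reshape(-1,3)
    for nm,s,x0,R in (("jar",lambda Q:np.min([cyl(Q,(0,0,0),(0,0,85),30),Q[:,2]],0),(.695,.33,0),.05),("tip",lambda Q:np.min([box(Q,(-42.5,-60,0),(42.5,60,57)),Q[:,2]],0),(.708,-.345,0),.1),("drop",lambda Q:np.min([cyl(Q,(0,0,0),(0,0,40),16),cyl(Q,(0,0,0),(0,0,70),6),Q[:,2]],0),(.797,.008,0),.04)):
        o,m,k=fit(P,s,x0,R); print(n,nm,np.round(o,4),round(m,2),k)
E
```

```text
side [0.86 1.14 0.92] 59961
top [ 0.38 -0.97 -0.45] 66806
side jar [ 0.6986  0.344  -2.6479  1.2786] 1.37 885
side tip [ 0.7111 -0.3448  0.0619 -0.5712] 1.78 6877
side drop [ 7.998000e-01  1.070000e-02 -1.115858e+02  1.548400e+00] 1.21 664
top jar [  0.7003   0.3397 -61.548   -0.8566] 1.76 1088
top tip [ 0.7116 -0.3495  0.0631 -1.4666] 2.61 3902
top drop [7.990000e-01 7.200000e-03 2.152008e+02 4.770000e-02] 1.75 614
```

```bash
python3 - <<'E' 2>/dev/null
from h import *
P=np.load("c_top.npz")["P"]
for row in range(220,258): print(row,np.round(P[row,320:328]*1000).astype(int)[:,0][3],np.round(P[row,320:328]*1000).astype(int)[:,2])
E
```

```text
220 557 [ 5 -1 -4  3 13 16 15 20]
221 554 [ 5  1  3 -2 16 17 15 18]
222 551 [-2 -1  1  0 13 21 13 16]
223 549 [-2  3  3 -7 16 18 20 14]
224 538 [ 3  1 79 86 81 80 16 18]
225 535 [ 0  0 85 89 82 83 17 19]
226 533 [-2  4 82 81 81 82 15 19]
227 530 [ 2  1 82 86 85 79 21 21]
228 528 [ 4 80 81 82 85 81 19 15]
229 525 [                  -3                   82                   84
                   88                   81                   80
 -9223372036854775808                   18]
230 523 [ 0 83 84 84 83 83 17 18]
231 520 [-1 80 83 85 82 85 17 18]
232 518 [ 2 79 83 80 82 84 22 15]
233 515 [-9 82 80 85 83 78 14 26]
234 513 [-1 86 89 81 80 85 14 12]
235 510 [ 1 81 83 82 80 82 12 19]
236 507 [84 83 83 83 84 83 18 18]
237 505 [                  76 -9223372036854775808                   82
                   81                   81                   85
                   19                   18]
238 502 [84 85 81 85 79 84 20 85]
239 500 [83 85 84 84 79 79 20 97]
240 497 [ 86  89  82  80  82  87  20 100]
241 495 [83 81 82 83 84 85 20 92]
242 492 [85 83 81 81 84 82 18 96]
243 490 [81 88 82 81 83 84 16 90]
244 487 [84 83 85 81 79 81 19 88]
245 484 [86 78 78 84 86 87 24 58]
246 482 [88 83 81 82 82 84 28 56]
247 479 [82 85 80 84 82 82 31 61]
248 477 [45 88 80 87 83 86 35 61]
249 474 [ 0 78 80 86 86 83 38 58]
250 472 [-1 84 81 82 82 83 44 62]
251 469 [-3 84 82 88 84 85 49 92]
252 470 [-1  0 -5  2 17 18 46 95]
253 467 [-2 -2  1  0 16 17 46 95]
254 464 [-2 -2  4  1 16 15 52 96]
255 462 [ 3 -4  0  1 13 18 56 99]
256 459 [-8 -5 -4  3 13 11 61 88]
257 456 [ 2  1 -1 -3 17 17 47 50]
```

Emit:
drive_tool([
  {"tx": 1,"ty": 1,"rz": -0.5,"grip": -1},
  {"tx": 1,"ty": 1,"rz": -0.5},
  {"tx": 1,"ty": 1,"rz": -0.41},
  {"tx": 1,"ty": 1},
  {"tx": 1,"ty": 1},
  {"tx": 1,"ty": 1},
  {"tx": 1,"ty": 1},
  {"tx": 1,"ty": 1},
  {"tx": 1,"ty": 1},
  {"tx": 1,"ty": 1},
])

```text
validation failed for argument at $.co...
```

Emit:
drive_tool([
  {"tx": 1,"ty": 1,"tz": 0,"rx": 0,"ry": 0,"rz": -0.5,"grip": -1},
  {"tx": 1,"ty": 1,"tz": 0,"rx": 0,"ry": 0,"rz": -0.5,"grip": -1},
  {"tx": 1,"ty": 1,"tz": 0,"rx": 0,"ry": 0,"rz": -0.41,"grip": -1},
  {"tx": 1,"ty": 1,"tz": 0,"rx": 0,"ry": 0,"rz": 0,"grip": -1},
  {"tx": 1,"ty": 1,"tz": 0,"rx": 0,"ry": 0,"rz": 0,"grip": -1},
  {"tx": 1,"ty": 1,"tz": 0,"rx": 0,"ry": 0,"rz": 0,"grip": -1},
  {"tx": 1,"ty": 1,"tz": 0,"rx": 0,"ry": 0,"rz": 0,"grip": -1},
  {"tx": 1,"ty": 1,"tz": 0,"rx": 0,"ry": 0,"rz": 0,"grip": -1},
  {"tx": 1,"ty": 1,"tz": 0,"rx": 0,"ry": 0,"rz": 0,"grip": -1},
  {"tx": 1,"ty": 1,"tz": 0,"rx": 0,"ry": 0,"rz": 0,"grip": -1},
], grip_force=40)

```text
clock: 2.7
tcp_pos: [0.4167, -0.4388, 0.2314]
orientation: [3.135, 0.202, 0.0]
contact_force: [1.3, -0.1, 0.5]
grip_width: 0.0857
```

Emit:
drive_tool([
  {"tx": 0.2,"ty": 0.9,"tz": -0.6,"rx": 0,"ry": 0,"rz": 0,"grip": -1},
  {"tx": 0.2,"ty": 0.9,"tz": -0.6,"rx": 0,"ry": 0,"rz": 0,"grip": -1},
  {"tx": 0.2,"ty": 0.9,"tz": -0.6,"rx": 0,"ry": 0,"rz": 0,"grip": -1},
  {"tx": 0.2,"ty": 0.9,"tz": -0.6,"rx": 0,"ry": 0,"rz": 0,"grip": -1},
  {"tx": 0.2,"ty": 0.9,"tz": -0.6,"rx": 0,"ry": 0,"rz": 0,"grip": -1},
  {"tx": 0.1,"ty": 0.9,"tz": -0.6,"rx": 0,"ry": 0,"rz": 0,"grip": -1},
  {"tx": 0,"ty": 0,"tz": 0,"rx": 0,"ry": 0,"rz": 0,"grip": -1},
])

```text
clock: 3.58
tcp_pos: [0.4379, -0.3293, 0.1582]
orientation: [-3.133, -0.206, 0.003]
contact_force: [0.9, 0.3, 0.5]
grip_width: 0.0853
```

```bash
python3 - <<'E'
from h import *
from scipy.spatial.transform import Rotation as Ro
o=status.get_obs(); R=Ro.from_rotvec(o["orientation"]).as_matrix(); t=o["tcp_pos"]; print(t,o["clock"])
print(np.round(R,3))
w=o["grip_width"]/2
pts=[t+R@np.array([x,y,0]) for x in(-.011,.011) for y in(-w,w)]+[t]
for n,u,v in(("side",190,240),("top",410,215)):
    d=zoom(n,u,v,100,100,6,f"pics/g1_{n}.png",np.array(pts)); np.savez(f"g1_{n}.npz",P=cloud(d))
E
```

```text
[ 0.43786287 -0.32934881  0.15817506] 3.575
[[ 0.991  0.131 -0.002]
 [ 0.131 -0.991  0.002]
 [-0.002 -0.002 -1.   ]]
```

View pics/g1_side.png

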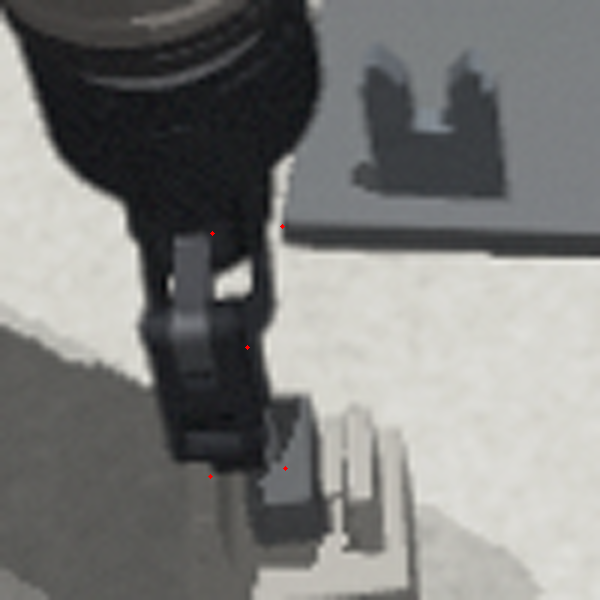

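View pics/g1_top.png

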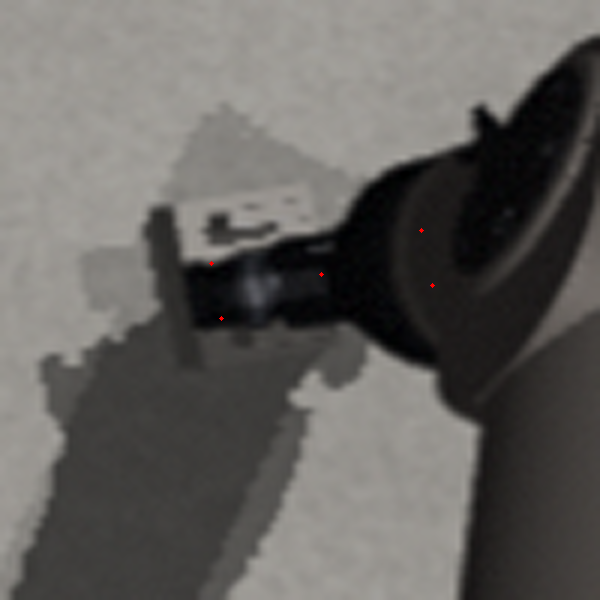

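```bash
python3 - <<'E'
from h import *
np.set_printoptions(suppress=True,linewidth=160)
for n in("side","top"):
    P=np.load(f"g1_{n}.npz")["P"].reshape(-1,3); P=P[np.isfinite(P).all(1)]
    Q=P[(np.hypot(P[:,0]-.438,P[:,1]+.33)<.09)&(P[:,2]>.12)&(P[:,2]<.30)]
    a=.129; l=np.c_[np.cos(a)*(Q[:,0]-.4379)+np.sin(a)*(Q[:,1]+.3293),-np.sin(a)*(Q[:,0]-.4379)+np.cos(a)*(Q[:,1]+.3293),Q[:,2]]*1000
    print(n)
    for z0 in range(150,240,10):
        m=(l[:,2]>=z0)&(l[:,2]<z0+10)
        if m.sum()>5: print(z0,m.sum(),"x",np.percentile(l[m,0],[2,50,98]).round(),"y",np.percentile(l[m,1],[2,10,50,90,98]).round())
E
```

```text
side
170 9 x [-7. 10. 12.] y [-49. -49. -48. -44. -44.]
180 25 x [-6.  2. 11.] y [-56. -56. -55. -48. -47.]
210 6 x [12. 13. 13.] y [-54. -54. -53. -51. -51.]
220 115 x [-11.   3.  14.] y [-74. -73. -70. -51. -44.]
230 84 x [-12.  11.  18.] y [-73. -72. -45. -31. -26.]
top
220 27 x [-10.   1.  14.] y [53. 67. 70. 72. 73.]
230 56 x [-15.   2.  15.] y [30. 34. 40. 70. 71.]
```

Emit:
drive_tool([
  {"tx": 0,"ty": -0.085,"tz": -0.95,"rx": 0,"ry": 0,"rz": 0,"grip": -1},
  {"tx": 0,"ty": 0,"tz": -0.95,"rx": 0,"ry": 0,"rz": 0,"grip": -1},
  {"tx": 0,"ty": 0,"tz": -0.95,"rx": 0,"ry": 0,"rz": 0,"grip": -1},
  {"tx": 0,"ty": 0,"tz": -0.95,"rx": 0,"ry": 0,"rz": 0,"grip": -1},
  {"tx": 0,"ty": 0,"tz": -0.95,"rx": 0,"ry": 0,"rz": 0,"grip": -1},
  {"tx": 0,"ty": 0,"tz": 0,"rx": 0,"ry": 0,"rz": 0,"grip": 1},
  {"tx": 0,"ty": 0,"tz": 0,"rx": 0,"ry": 0,"rz": 0,"grip": 1},
  {"tx": 0,"ty": 0,"tz": 0,"rx": 0,"ry": 0,"rz": 0,"grip": 1},
], grip_force=50)

```text
clock: 4.68
tcp_pos: [0.4388, -0.3338, 0.0656]
orientation: [3.134, 0.202, 0.003]
contact_force: [-1.1, -0.6, 2.8]
grip_width: 0.0394
```

Emit:
drive_tool([
  {"tx": 0,"ty": 0,"tz": 0.8,"rx": 0,"ry": 0,"rz": 0,"grip": 1},
  {"tx": 0,"ty": 0,"tz": 1,"rx": 0,"ry": 0,"rz": 0,"grip": 1},
  {"tx": 0,"ty": 0,"tz": 1,"rx": 0,"ry": 0,"rz": 0,"grip": 1},
  {"tx": 0.3,"ty": 0.8,"tz": 1,"rx": 0,"ry": 0,"rz": -0.26,"grip": 1},
  {"tx": 0.35,"ty": 1,"tz": 1,"rx": 0,"ry": 0,"rz": -0.4,"grip": 1},
  {"tx": 0.4,"ty": 1,"tz": 0.7,"rx": 0,"ry": 0,"rz": -0.4,"grip": 1},
  {"tx": 0.4,"ty": 1,"tz": 0,"rx": 0,"ry": 0,"rz": 0,"grip": 1},
  {"tx": 0.4,"ty": 1,"tz": 0,"rx": 0,"ry": 0,"rz": 0,"grip": 1},
  {"tx": 0.4,"ty": 1,"tz": 0,"rx": 0,"ry": 0,"rz": 0,"grip": 1},
  {"tx": 0.4,"ty": 1,"tz": 0,"rx": 0,"ry": 0,"rz": 0,"grip": 1},
])

```text
clock: 5.92
tcp_pos: [0.4914, -0.1966, 0.1756]
orientation: [3.141, -0.03, 0.002]
contact_force: [0.2, -0.0, -1.1]
grip_width: 0.039
```

Emit:
drive_tool([
  {"tx": 0.4,"ty": 1,"tz": 0,"rx": 0,"ry": 0,"rz": 0,"grip": 1},
  {"tx": 0.4,"ty": 1,"tz": 0,"rx": 0,"ry": 0,"rz": 0,"grip": 1},
  {"tx": 0.4,"ty": 1,"tz": 0,"rx": 0,"ry": 0,"rz": 0,"grip": 1},
  {"tx": 0.4,"ty": 1,"tz": 0,"rx": 0,"ry": 0,"rz": 0,"grip": 1},
  {"tx": 0.4,"ty": 1,"tz": 0,"rx": 0,"ry": 0,"rz": 0,"grip": 1},
  {"tx": 0.4,"ty": 1,"tz": 0,"rx": 0,"ry": 0,"rz": 0,"grip": 1},
  {"tx": 0.4,"ty": 1,"tz": 0,"rx": 0,"ry": 0,"rz": 0,"grip": 1},
  {"tx": 0.4,"ty": 1,"tz": -0.5,"rx": 0,"ry": 0,"rz": 0,"grip": 1},
  {"tx": 0.4,"ty": 1,"tz": -0.5,"rx": 0,"ry": 0,"rz": 0,"grip": 1},
  {"tx": 0.4,"ty": 1,"tz": -0.5,"rx": 0,"ry": 0,"rz": 0,"grip": 1},
])

```text
clock: 7.18
tcp_pos: [0.5714, 0.0033, 0.1453]
orientation: [3.141, -0.03, 0.002]
contact_force: [0.2, 0.1, -0.7]
grip_width: 0.0395
```

Emit:
drive_tool([
  {"tx": 0,"ty": 0.75,"tz": 0,"rx": 0,"ry": 0,"rz": 0,"grip": 1},
  {"tx": 0,"ty": 0,"tz": 0,"rx": 0,"ry": 0,"rz": 0,"grip": 1},
  {"tx": 0,"ty": 0,"tz": 0,"rx": 0,"ry": 0,"rz": 0,"grip": 1},
])

```text
clock: 7.55
tcp_pos: [0.5711, 0.0167, 0.145]
orientation: [3.141, -0.031, 0.001]
contact_force: [-0.2, -0.2, -0.1]
grip_width: 0.0398
```

```bash
python3 - <<'E'
from h import *
o=status.get_obs(); t=o["tcp_pos"]; print(t,o["orientation"],o["contact_force"],o["joints"])
for n,u,v in(("side",270,120),("top",270,150)):
    d=zoom(n,u,v,100,100,6,f"pics/g2_{n}.png",np.array([t,[.576,.0297,.06],[.548,.0302,.06]])); np.savez(f"g2_{n}.npz",P=cloud(d))
E
```

```text
[0.57105411 0.01674768 0.14503034] [ 3.14074597e+00 -3.14249484e-02  1.17845520e-03] [-0.16820747 -0.24119118 -0.0667318 ] [-0.00434899  0.41206175 -0.17027599  1.8798055   0.09101601  0.85647447
 -1.81109687]
```

View pics.

View pics/g2_side.png

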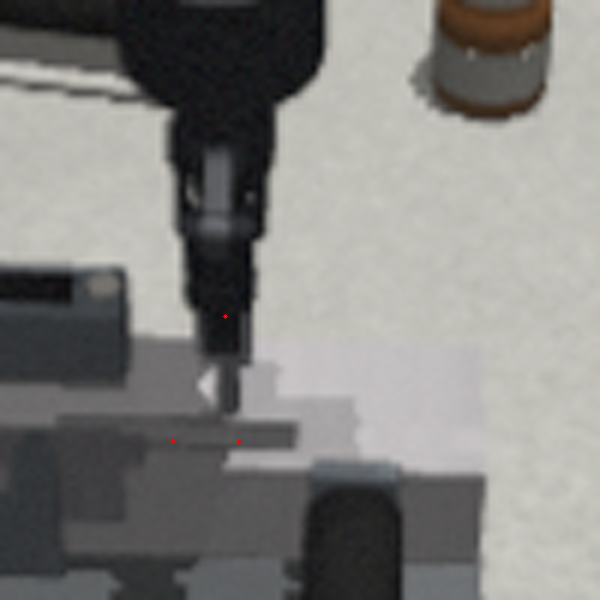

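View pics/g2_top.png

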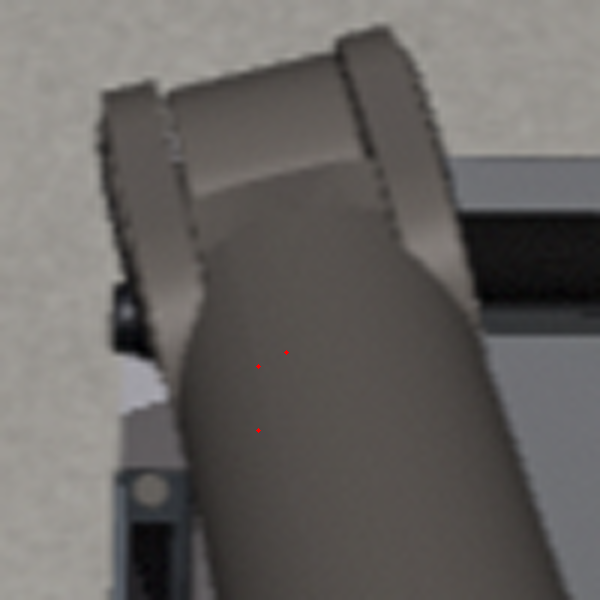

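Emit:
drive_tool([
  {"tx": 0.2,"ty": 0.75,"tz": -0.5,"rx": 0,"ry": 0,"rz": 0,"grip": 1},
  {"tx": 0,"ty": 0,"tz": -0.3,"rx": 0,"ry": 0,"rz": 0,"grip": 1},
  {"tx": 0,"ty": 0,"tz": 0,"rx": 0,"ry": 0,"rz": 0,"grip": 1},
])

```text
clock: 8.02
tcp_pos: [0.5744, 0.0329, 0.1273]
orientation: [3.141, -0.029, -0.003]
contact_force: [-0.0, 0.1, -2.0]
grip_width: 0.0394
```

```bash
python3 - <<'E'
from h import *
from scipy.spatial.transform import Rotation as Ro
o=status.get_obs(); t=o["tcp_pos"]; print(t,o["orientation"],o["contact_force"])
R=Ro.from_rotvec(o["orientation"]).as_matrix()
d=zoom("side",285,170,50,50,12,"pics/g3_side.png",np.array([t+R@[0,0,.0576],t+R@[.005,0,.0576],t+R@[-.005,0,.0576]])); np.savez("g3_side.npz",P=cloud(d))
E
```

```text
[0.57436346 0.0329171  0.1272619 ] [ 3.14112146e+00 -2.89822160e-02 -3.12388979e-03] [-0.02193253  0.05102428 -2.01313581]
```

View pics/g3_side.png

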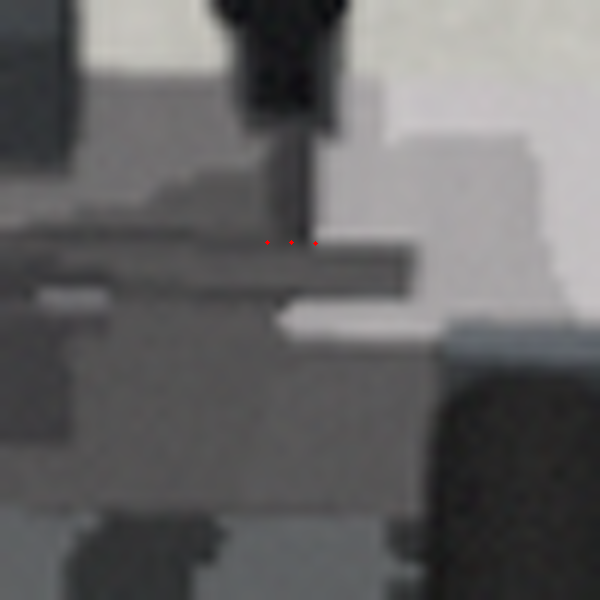

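```bash
python3 - <<'E'
import cv2
im=cv2.imread("pics/g3_side.png")[6::12,6::12].mean(-1).astype(int)
print("cols",list(range(17,32)))
for r in range(8,28): print(r,im[r,17:32])
E
```

```text
cols [17, 18, 19, 20, 21, 22, 23, 24, 25, 26, 27, 28, 29, 30, 31]
8 [112 110  84  54  29  26  24  23  19  44  69 131 159 165 168]
9 [111 113  97  67  49  45  37  41  41  48  67 131 162 168 169]
10 [110 111 109  76  62  60  59  59  55  60  68 127 159 166 167]
11 [112 112 112  98  92  83  66  61  59  96 105 135 160 166 169]
12 [112 111 113 109 109  83  63  59  60 117 148 159 164 165 168]
13 [110 110 112 112  98  72  61  61  59 122 158 165 165 166 167]
14 [ 93  93  93  92  88  68  61  60  59 122 157 164 166 165 167]
15 [ 84  84  84  84  84  70  60  59  60 123 156 165 166 166 168]
16 [ 84  84  83  82  84  67  58  56  61 122 158 165 166 166 168]
17 [ 85  85  84  84  84  68  57  59  60 123 159 167 165 166 170]
18 [ 86  81  84  85  82  72  62  58  59 125 158 165 165 167 169]
19 [ 76  77  77  75  75  73  62  55  56 141 162 162 165 164 165]
20 [ 71  71  71  71  71  72  68  69  69  99 107 106 107 107 108]
21 [79 79 80 79 81 81 81 82 79 80 79 78 78 78 77]
22 [83 81 83 84 83 85 83 84 84 83 85 84 84 82 83]
23 [81 81 81 82 81 83 83 82 83 85 83 83 83 83 83]
24 [66 67 68 67 67 67 67 71 86 88 89 89 92 95 96]
25 [ 78  77  76  81  76  79  81 136 150 148 150 150 152 154 154]
26 [ 83  83  84  85  84  88 139 163 164 165 166 166 167 168 170]
27 [ 84  85  85  85  85  86 109 141 149 149 151 161 165 167 167]
```

Emit:
drive_tool([
  {"tx": 0.05,"ty": -0.12,"tz": -0.1,"rx": 0,"ry": 0,"rz": 0,"grip": 1},
  {"tx": 0,"ty": 0,"tz": -0.2,"rx": 0,"ry": 0,"rz": 0,"grip": 1},
  {"tx": 0,"ty": 0,"tz": -0.2,"rx": 0,"ry": 0,"rz": 0,"grip": 1},
  {"tx": 0,"ty": 0,"tz": -0.2,"rx": 0,"ry": 0,"rz": 0,"grip": 1},
])

```text
clock: 8.57
tcp_pos: [0.576, 0.0304, 0.114]
orientation: [3.141, -0.03, -0.0]
contact_force: [0.3, -0.6, -1.4]
grip_width: 0.0396
```

Emit:
drive_tool([
  {"tx": 0,"ty": 0,"tz": -0.2,"rx": 0,"ry": 0,"rz": 0,"grip": 1},
  {"tx": 0,"ty": 0,"tz": -0.15,"rx": 0,"ry": 0,"rz": 0,"grip": 1},
  {"tx": 0,"ty": 0,"tz": -0.1,"rx": 0,"ry": 0,"rz": 0,"grip": 1},
])

```text
clock: 8.95
tcp_pos: [0.576, 0.0304, 0.1051]
orientation: [3.141, -0.03, -0.0]
contact_force: [-0.0, -0.5, -1.9]
grip_width: 0.0398
```

Emit:
drive_tool([
  {"tx": 0,"ty": 0,"tz": -0.07,"rx": 0,"ry": 0,"rz": 0,"grip": 1},
  {"tx": 0,"ty": 0,"tz": -0.07,"rx": 0,"ry": 0,"rz": 0,"grip": 1},
])

```text
clock: 9.2
tcp_pos: [0.5762, 0.0304, 0.1026]
orientation: [-3.141, 0.03, -0.0]
contact_force: [-1.2, -0.3, 4.1]
grip_width: 0.0394
```

Emit:
drive_tool([
  {"tx": -0.15,"ty": 0,"tz": 0,"rx": 0,"ry": 0,"rz": 0,"grip": 1},
  {"tx": -0.15,"ty": 0,"tz": 0,"rx": 0,"ry": 0,"rz": 0,"grip": 1},
  {"tx": -0.15,"ty": 0,"tz": 0,"rx": 0,"ry": 0,"rz": 0,"grip": 1},
])

```text
clock: 9.57
tcp_pos: [0.567, 0.0304, 0.1027]
orientation: [-3.141, 0.03, -0.001]
contact_force: [0.5, 0.5, -1.3]
grip_width: 0.0394
```

Emit:
drive_tool([
  {"tx": -0.1,"ty": 0,"tz": -0.05,"rx": 0,"ry": 0,"rz": 0,"grip": 1},
  {"tx": -0.1,"ty": 0,"tz": -0.03,"rx": 0,"ry": 0,"rz": 0,"grip": 1},
])

```text
clock: 9.82
tcp_pos: [0.5655, 0.0305, 0.1024]
orientation: [-3.141, 0.03, -0.009]
contact_force: [4.1, -0.5, 5.1]
grip_width: 0.0393
```

Emit:
drive_tool([
  {"tx": -0.1,"ty": 0,"tz": 0,"rx": 0,"ry": 0,"rz": 0,"grip": 1},
  {"tx": -0.1,"ty": 0,"tz": 0,"rx": 0,"ry": 0,"rz": 0,"grip": 1},
])

```text
clock: 10.07
tcp_pos: [0.5594, 0.0305, 0.1013]
orientation: [-3.141, 0.03, -0.001]
contact_force: [-0.1, -0.1, -1.3]
grip_width: 0.0393
```

Emit:
drive_tool([
  {"tx": 0,"ty": 0,"tz": -0.1,"rx": 0,"ry": 0,"rz": 0,"grip": 1},
  {"tx": 0,"ty": 0,"tz": -0.1,"rx": 0,"ry": 0,"rz": 0,"grip": 1},
])

```text
clock: 10.32
tcp_pos: [0.5576, 0.0303, 0.0958]
orientation: [3.141, -0.03, -0.005]
contact_force: [-0.0, 0.1, -1.8]
grip_width: 0.0397
```

Emit:
drive_tool([
  {"tx": 0.04,"ty": 0,"tz": -0.25,"rx": 0,"ry": 0,"rz": 0,"grip": 1},
  {"tx": 0,"ty": 0,"tz": -0.25,"rx": 0,"ry": 0,"rz": 0,"grip": 1},
  {"tx": 0,"ty": 0,"tz": -0.2,"rx": 0,"ry": 0,"rz": 0,"grip": 1},
  {"tx": 0,"ty": 0,"tz": -0.15,"rx": 0,"ry": 0,"rz": 0,"grip": 1},
])

```text
clock: 10.82
tcp_pos: [0.5597, 0.0304, 0.0795]
orientation: [3.141, -0.03, -0.001]
contact_force: [-0.4, 0.2, -1.2]
grip_width: 0.0392
```

Emit:
drive_tool([
  {"tx": 0,"ty": 0,"tz": -0.15,"rx": 0,"ry": 0,"rz": 0,"grip": 1},
  {"tx": 0,"ty": 0,"tz": -0.1,"rx": 0,"ry": 0,"rz": 0,"grip": 1},
  {"tx": 0.2,"ty": 0,"tz": 0,"rx": 0,"ry": 0,"rz": 0,"grip": 1},
  {"tx": 0.2,"ty": 0,"tz": 0,"rx": 0,"ry": 0,"rz": 0,"grip": 1},
  {"tx": 0.2,"ty": -0.01,"tz": 0,"rx": 0,"ry": 0,"rz": 0,"grip": 1},
])

```text
clock: 11.45
tcp_pos: [0.5691, 0.0302, 0.0744]
orientation: [3.141, -0.03, -0.01]
contact_force: [-7.8, -0.1, 4.1]
grip_width: 0.0398
```

Emit:
drive_tool([
  {"tx": 0.2,"ty": -0.01,"tz": 0,"rx": 0,"ry": 0,"rz": 0,"grip": 1},
  {"tx": 0.2,"ty": -0.01,"tz": 0,"rx": 0,"ry": 0,"rz": 0,"grip": 1},
  {"tx": 0.2,"ty": 0,"tz": 0,"rx": 0,"ry": 0,"rz": 0,"grip": 1},
])

```text
clock: 11.82
tcp_pos: [0.5811, 0.0298, 0.0743]
orientation: [3.141, -0.03, -0.01]
contact_force: [-7.0, 0.1, 4.2]
grip_width: 0.0393
```

Emit:
drive_tool([
  {"tx": 0.15,"ty": 0,"tz": 0,"rx": 0,"ry": 0,"rz": 0,"grip": 1},
  {"tx": 0.1,"ty": 0,"tz": 0,"rx": 0,"ry": 0,"rz": 0,"grip": 1},
  {"tx": 0.1,"ty": 0,"tz": 0,"rx": 0,"ry": 0,"rz": 0,"grip": 1},
])

```text
clock: 12.2
tcp_pos: [0.5875, 0.0297, 0.0741]
orientation: [3.141, -0.03, -0.011]
contact_force: [-5.7, -0.7, -2.2]
grip_width: 0.0397
```

Emit:
drive_tool([
  {"tx": 0.1,"ty": 0,"tz": 0,"rx": 0,"ry": 0,"rz": 0,"grip": 1},
  {"tx": 0.1,"ty": 0,"tz": 0,"rx": 0,"ry": 0,"rz": 0,"grip": 1},
])

```text
clock: 12.45
tcp_pos: [0.5894, 0.0295, 0.073]
orientation: [3.14, -0.03, -0.018]
contact_force: [-12.0, 0.0, 1.0]
grip_width: 0.0394
```

Emit:
drive_tool([
  {"tx": 0.1,"ty": 0,"tz": 0,"rx": 0,"ry": 0,"rz": 0,"grip": 1},
  {"tx": 0,"ty": 0,"tz": 0,"rx": 0,"ry": 0,"rz": 0,"grip": 1},
])

```text
clock: 12.7
tcp_pos: [0.5915, 0.0298, 0.073]
orientation: [3.14, -0.029, -0.018]
contact_force: [-10.8, -0.0, 0.8]
grip_width: 0.039
```

Emit:
drive_tool([
  {"tx": 0.1,"ty": 0,"tz": 0,"rx": 0,"ry": 0,"rz": 0,"grip": 1},
  {"tx": 0.1,"ty": 0,"tz": 0,"rx": 0,"ry": 0,"rz": 0,"grip": 1},
  {"tx": 0,"ty": 0,"tz": 0,"rx": 0,"ry": 0,"rz": 0,"grip": 1},
])

```text
clock: 13.08
tcp_pos: [0.5957, 0.0299, 0.0729]
orientation: [3.14, -0.029, -0.017]
contact_force: [-10.2, 1.4, -0.3]
grip_width: 0.0396
```

```bash
python3 - <<'E'
from h import *
o=status.get_obs(); t=o["tcp_pos"]; print(t,o["orientation"],o["contact_force"],o["moment"])
d=zoom("side",230,150,130,100,6,"pics/g4_side.png")
E
```

```text
[0.59570763 0.02985245 0.07291154] [ 3.14035065 -0.02928682 -0.01727143] [-10.22971865   1.39623145  -0.26574536] [0.22732331 2.50129817 0.01338342]
```

View pics/g4_side.png

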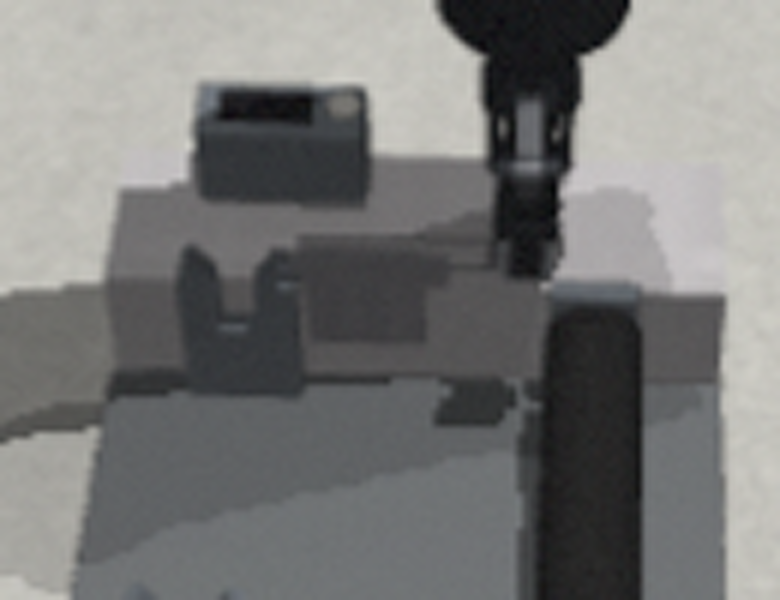

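```bash
python3 - <<'E'
from h import *
d=eyes.grab_frame("side");P=cloud(d).reshape(-1,3);P0=np.load("c_side.npz")["P"].reshape(-1,3)
for Q in(P0,P):
    Q=Q[np.isfinite(Q).all(1)]
    m=(Q[:,2]>.079)&(Q[:,2]<.089)&(Q[:,1]>-.002)&(Q[:,1]<.012)&(Q[:,0]>.44)&(Q[:,0]<.6)
    x=np.sort(Q[m][:,0]); print(len(x),np.round(x[[0,1,2,3,4,-5,-4,-3,-2,-1]],4), np.histogram(x,bins=np.arange(.45,.6,.005))[0])
# tongue front face z 76-83? also lower wall
np.savez("g5_side.npz",P=P)
E
```

```text
109 [0.4538 0.4564 0.4672 0.4678 0.4684 0.534  0.536  0.5361 0.5365 0.5365] [ 1  1  0  4 10 10  7  2  0  3  9 10 10  9  9 10 10  4  0  0  0  0  0  0
  0  0  0  0  0]
137 [0.4688 0.4975 0.4993 0.4995 0.4997 0.5948 0.5948 0.5972 0.5972 0.5996] [ 0  0  0  1  0  0  0  0  0  4  8  9 11  9 10  9  9  9 10 10  9  8  8  0
  0  0  2  5  3]
```

Emit:
drive_tool([
  {"tx": 0,"ty": 0,"tz": 0,"rx": 0,"ry": 0,"rz": 0,"grip": 1},
  {"tx": 0.1,"ty": 0,"tz": 0,"rx": 0,"ry": 0,"rz": 0,"grip": 1},
  {"tx": 0.05,"ty": 0,"tz": 0,"rx": 0,"ry": 0,"rz": 0,"grip": 1},
], grip_force=110)

```text
clock: 13.55
tcp_pos: [0.5962, 0.0298, 0.0724]
orientation: [3.14, -0.029, -0.026]
contact_force: [-16.7, -0.2, 4.3]
grip_width: 0.0389
```

Emit:
drive_tool([
  {"tx": -0.12,"ty": 0,"tz": 0,"rx": 0,"ry": 0,"rz": 0,"grip": 1},
  {"tx": 0,"ty": 0,"tz": 0,"rx": 0,"ry": 0,"rz": 0,"grip": -0.5},
  {"tx": 0,"ty": 0,"tz": 0,"rx": 0,"ry": 0,"rz": 0,"grip": -0.5},
  {"tx": 0,"ty": 0,"tz": 0,"rx": 0,"ry": 0,"rz": 0,"grip": -0.5},
  {"tx": 0,"ty": 0,"tz": 0.5,"rx": 0,"ry": 0,"rz": 0,"grip": -0.5},
  {"tx": 0,"ty": 0,"tz": 1,"rx": 0,"ry": 0,"rz": 0,"grip": -0.5},
  {"tx": 0,"ty": 0,"tz": 1,"rx": 0,"ry": 0,"rz": 0,"grip": -0.5},
  {"tx": 0,"ty": 0,"tz": 1,"rx": 0,"ry": 0,"rz": 0,"grip": -0.5},
  {"tx": 0,"ty": 1,"tz": 1,"rx": 0,"ry": 0,"rz": 0,"grip": -0.7},
  {"tx": 0,"ty": 1,"tz": 1,"rx": 0,"ry": 0,"rz": 0,"grip": -1},
])

```text
clock: 14.8
tcp_pos: [0.6028, 0.0696, 0.1868]
orientation: [3.141, -0.032, 0.005]
contact_force: [-0.2, 0.8, 0.3]
grip_width: 0.0853
```

Emit:
drive_tool([
  {"tx": -0.4,"ty": 1,"tz": 0,"rx": 0,"ry": 0,"rz": -0.3,"grip": -1},
  {"tx": -0.4,"ty": 1,"tz": 0,"rx": 0,"ry": 0,"rz": -0.4,"grip": -1},
  {"tx": -0.4,"ty": 1,"tz": 0,"rx": 0,"ry": 0,"rz": -0.43,"grip": -1},
  {"tx": -0.4,"ty": 1,"tz": 0,"rx": 0,"ry": 0,"rz": 0,"grip": -1},
  {"tx": -0.4,"ty": 1,"tz": 0,"rx": 0,"ry": 0,"rz": 0,"grip": -1},
  {"tx": -0.4,"ty": 1,"tz": 0,"rx": 0,"ry": 0,"rz": 0,"grip": -1},
  {"tx": -0.4,"ty": 1,"tz": -0.3,"rx": 0,"ry": 0,"rz": 0,"grip": -1},
  {"tx": -0.4,"ty": 1,"tz": -0.6,"rx": 0,"ry": 0,"rz": 0,"grip": -1},
  {"tx": -0.4,"ty": 1,"tz": -0.6,"rx": 0,"ry": 0,"rz": 0,"grip": -1},
  {"tx": -0.4,"ty": 1,"tz": -0.6,"rx": 0,"ry": 0,"rz": 0,"grip": -1},
])

```text
clock: 16.05
tcp_pos: [0.5227, 0.2706, 0.1437]
orientation: [-3.128, 0.278, -0.004]
contact_force: [-1.4, -0.5, -0.5]
grip_width: 0.085
```

```bash
python3 - <<'E'
from h import *
o=status.get_obs();print(o["joints"],o["tcp_pos"],o["orientation"])
zoom("side",230,130,130,100,6,"pics/k1_side.png")
E
```

```text
[-0.42150281  0.44086162 -0.2092843   1.83948729  0.11726355  0.87005236
 -2.43520404] [0.52273691 0.27058878 0.14366867] [-3.12785778  0.27846797 -0.00442446]
```

View pics/k1_side.png

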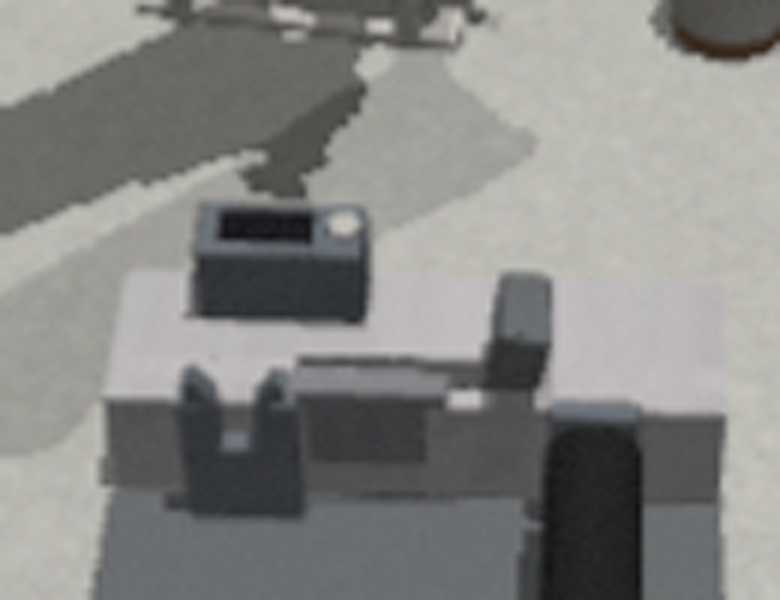

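Emit:
drive_tool([
  {"tx": -0.41,"ty": 0.91,"tz": -0.2,"rx": 0,"ry": 0,"rz": 0,"grip": -1},
  {"tx": -0.41,"ty": 0.91,"tz": -0.3,"rx": 0,"ry": 0,"rz": 0,"grip": -1},
  {"tx": -0.41,"ty": 0.91,"tz": -0.5,"rx": 0,"ry": 0,"rz": 0,"grip": -1},
  {"tx": -0.4,"ty": 0.9,"tz": -0.5,"rx": 0,"ry": 0,"rz": 0,"grip": -1},
  {"tx": -0.4,"ty": 0.9,"tz": -0.5,"rx": 0,"ry": 0,"rz": 0,"grip": -1},
  {"tx": 0,"ty": 0,"tz": 0,"rx": 0,"ry": 0,"rz": 0,"grip": -1},
])

```text
clock: 16.85
tcp_pos: [0.4793, 0.3622, 0.1021]
orientation: [3.13, -0.272, -0.002]
contact_force: [-0.1, -0.2, 0.7]
grip_width: 0.0854
```

```bash
python3 - <<'E'
from h import *
o=status.get_obs();t=o["tcp_pos"];print(t,o["orientation"])
c,s=np.cos(-.177),np.sin(-.177)
pts=np.array([[.4821+c*k,.3613+s*k,.04] for k in(-.1,-.075,0,.075,.1)])
zoom("side",230,80,110,80,7,"pics/r1_side.png",pts)
zoom("top",140,180,110,110,6,"pics/r1_top.png",pts)
E
```

```text
[0.47930028 0.36220289 0.10213705] [ 3.12965720e+00 -2.72481147e-01 -2.20772975e-03]
```

View pics/r1_side.png

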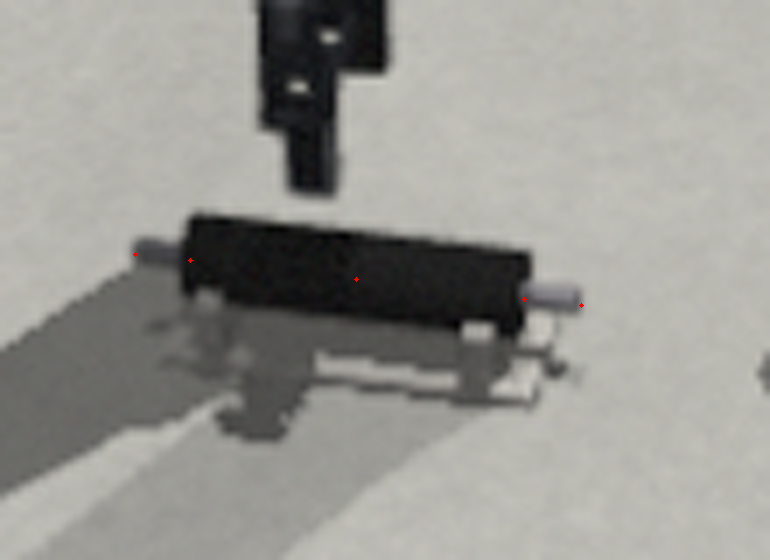

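View pics/r1_top.png

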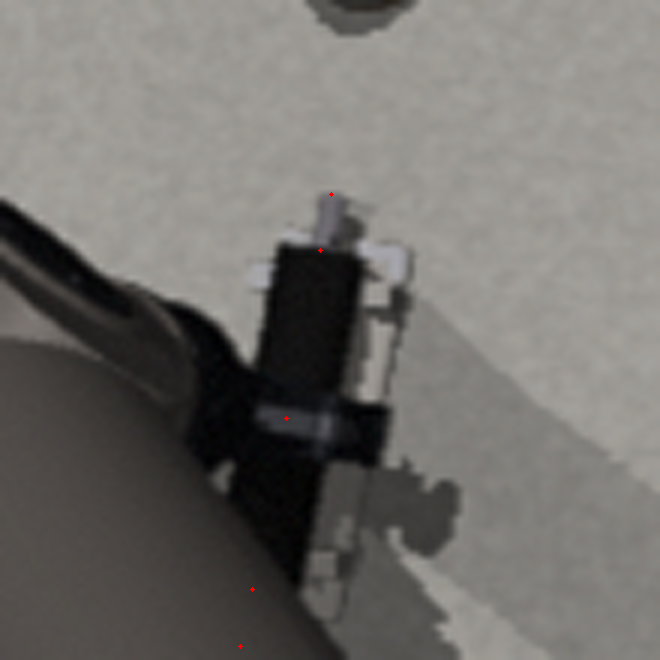

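Emit:
drive_tool([
  {"tx": 0.1,"ty": -0.05,"tz": -0.84,"rx": 0,"ry": 0,"rz": 0,"grip": -1},
  {"tx": 0,"ty": 0,"tz": -0.84,"rx": 0,"ry": 0,"rz": 0,"grip": -1},
  {"tx": 0,"ty": 0,"tz": -0.84,"rx": 0,"ry": 0,"rz": 0,"grip": -1},
  {"tx": 0,"ty": 0,"tz": -0.84,"rx": 0,"ry": 0,"rz": 0,"grip": -1},
  {"tx": 0,"ty": 0,"tz": -0.84,"rx": 0,"ry": 0,"rz": 0,"grip": -1},
  {"tx": 0,"ty": 0,"tz": 0,"rx": 0,"ry": 0,"rz": 0,"grip": -1},
  {"tx": 0,"ty": 0,"tz": 0,"rx": 0,"ry": 0,"rz": 0,"grip": 1},
  {"tx": 0,"ty": 0,"tz": 0,"rx": 0,"ry": 0,"rz": 0,"grip": 1},
  {"tx": 0,"ty": 0,"tz": 0,"rx": 0,"ry": 0,"rz": 0,"grip": 1},
  {"tx": 0,"ty": 0,"tz": 0,"rx": 0,"ry": 0,"rz": 0,"grip": 1},
], grip_force=80)

```text
clock: 18.2
tcp_pos: [0.4837, 0.3613, 0.0203]
orientation: [-3.126, 0.276, -0.003]
contact_force: [-0.2, 3.6, 5.3]
grip_width: 0.0381
```

Emit:
drive_tool([
  {"tx": 0,"ty": 0,"tz": 0.5,"rx": 0,"ry": 0,"rz": 0,"grip": 1},
  {"tx": 0,"ty": 0,"tz": 1,"rx": 0,"ry": 0,"rz": 0,"grip": 1},
  {"tx": 0,"ty": 0,"tz": 1,"rx": 0,"ry": 0,"rz": 0,"grip": 1},
  {"tx": 0,"ty": 0,"tz": 1,"rx": 0,"ry": 0,"rz": 0,"grip": 1},
  {"tx": 0,"ty": -0.5,"tz": 1,"rx": 0,"ry": 0,"rz": 0.5,"grip": 1},
  {"tx": 0,"ty": -1,"tz": 1,"rx": 0,"ry": 0,"rz": 0.8,"grip": 1},
  {"tx": 0,"ty": -1,"tz": 1,"rx": 0,"ry": 0,"rz": 0.8,"grip": 1},
  {"tx": 0,"ty": -1,"tz": 0.2,"rx": 0,"ry": 0,"rz": 0.8,"grip": 1},
  {"tx": 0,"ty": -1,"tz": 0,"rx": 0,"ry": 0,"rz": 0.8,"grip": 1},
  {"tx": 0,"ty": -1,"tz": 0,"rx": 0,"ry": 0,"rz": 0.8,"grip": 1},
])

```text
clock: 19.45
tcp_pos: [0.4829, 0.2485, 0.1541]
orientation: [3.06, 0.708, 0.002]
contact_force: [-1.2, -0.6, -4.3]
grip_width: 0.0381
```

Emit:
drive_tool([
  {"tx": 0,"ty": -1,"tz": 0,"rx": 0,"ry": 0,"rz": 0.8,"grip": 1},
  {"tx": 0,"ty": -1,"tz": 0,"rx": 0,"ry": 0,"rz": 0.8,"grip": 1},
  {"tx": 0,"ty": -1,"tz": 0,"rx": 0,"ry": 0,"rz": 0.8,"grip": 1},
  {"tx": 0,"ty": -1,"tz": 0,"rx": 0,"ry": 0,"rz": 0.8,"grip": 1},
  {"tx": 0,"ty": -1,"tz": 0,"rx": 0,"ry": 0,"rz": 0.8,"grip": 1},
  {"tx": 0,"ty": -1,"tz": 0,"rx": 0,"ry": 0,"rz": 0.8,"grip": 1},
  {"tx": 0,"ty": -1,"tz": 0,"rx": 0,"ry": 0,"rz": 0.8,"grip": 1},
  {"tx": 0,"ty": -1,"tz": 0,"rx": 0,"ry": 0,"rz": 0.8,"grip": 1},
  {"tx": 0,"ty": -1,"tz": 0,"rx": 0,"ry": 0,"rz": 0.8,"grip": 1},
  {"tx": 0,"ty": -1,"tz": 0,"rx": 0,"ry": 0,"rz": 0.5,"grip": 1},
])

```text
clock: 20.7
tcp_pos: [0.4828, 0.0484, 0.1539]
orientation: [2.267, 2.174, 0.0]
contact_force: [0.3, 0.7, -4.1]
grip_width: 0.0382
```

Emit:
drive_tool([
  {"tx": 0,"ty": -1,"tz": 0,"rx": 0,"ry": 0,"rz": 0.18,"grip": 1},
  {"tx": 0,"ty": -1,"tz": 0,"rx": 0,"ry": 0,"rz": 0,"grip": 1},
  {"tx": 0,"ty": -1,"tz": 0,"rx": 0,"ry": 0,"rz": 0,"grip": 1},
  {"tx": -0.1,"ty": -1,"tz": 0,"rx": 0,"ry": 0,"rz": 0,"grip": 1},
  {"tx": -0.1,"ty": -1,"tz": 0,"rx": 0,"ry": 0,"rz": 0,"grip": 1},
  {"tx": -0.1,"ty": -1,"tz": 0,"rx": 0,"ry": 0,"rz": 0,"grip": 1},
  {"tx": 0,"ty": -1,"tz": 0,"rx": 0,"ry": 0,"rz": 0,"grip": 1},
  {"tx": 0,"ty": 0,"tz": 0,"rx": 0,"ry": 0,"rz": 0,"grip": 1},
  {"tx": 0,"ty": 0,"tz": 0,"rx": 0,"ry": 0,"rz": 0,"grip": 1},
])

```text
clock: 21.82
tcp_pos: [0.4769, -0.0899, 0.1535]
orientation: [2.242, 2.2, 0.001]
contact_force: [-0.4, 0.6, -3.3]
grip_width: 0.0378
```

```bash
python3 - <<'E'
from h import *
o=status.get_obs();t=o["tcp_pos"];print(t,o["orientation"],o["joints"])
for n in("side","top"):
    d=eyes.grab_frame(n); cv2.imwrite(f"pics/p1_{n}.png",d["frame"]); np.savez(f"p1_{n}.npz",P=cloud(d))
    zoom(n,*((225,110,130,120) if n=="side" else (280,160,125,120)),6 if n=="side" else 5,f"pics/p1z_{n}.png",None,d)
E
```

```text
[ 0.47692495 -0.08994134  0.15350463] [2.24184888e+00 2.20021833e+00 7.76908168e-04] [ 0.4716936   0.30465808 -0.48375818  2.04954119  0.19033895  0.82897689
 -0.14101229]
```

View pics/p1z_side.png

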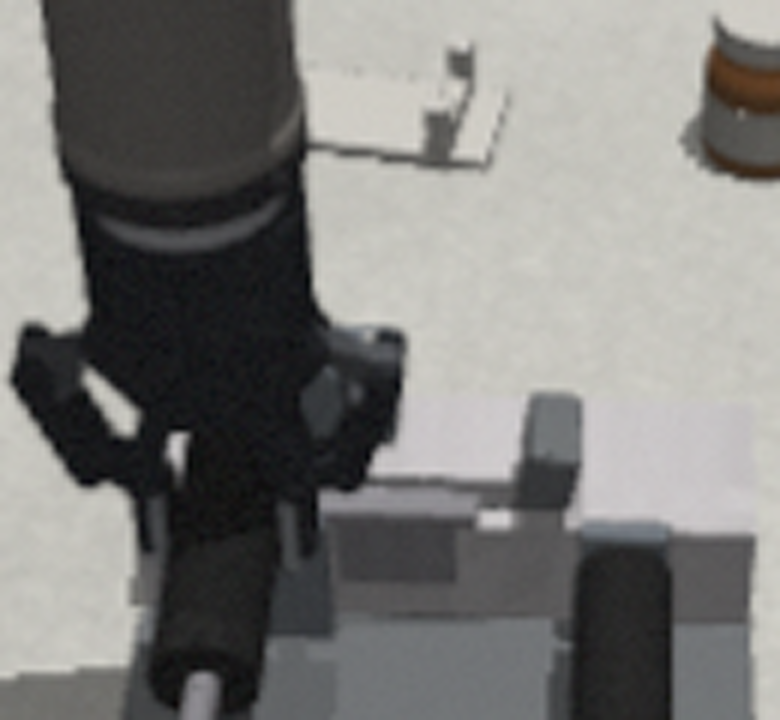

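View pics/p1z_top.png

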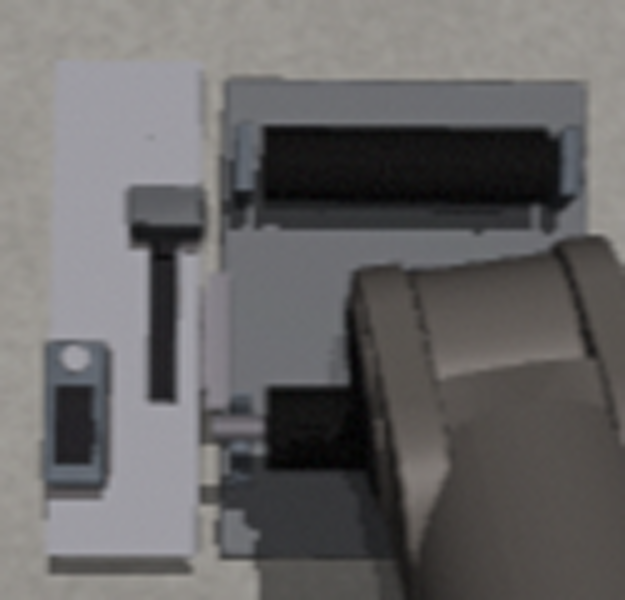

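```bash
python3 - <<'E'
from h import *
np.set_printoptions(suppress=True,linewidth=170)
Pt=np.load("p1_top.npz")["P"];Ps=np.load("p1_side.npz")["P"]
f=lambda P:P[np.isfinite(P).all(-1)]
T=f(Pt);S=f(Ps)
# axle +y end, top
m=(T[:,2]>.155)&(T[:,2]<.185)&(T[:,1]<.02)&(T[:,1]>-.019)&(abs(T[:,0]-.477)<.02); print("top axle",np.median(T[m],0),T[m].min(0),T[m].max(0),m.sum())
m=(T[:,2]>.16)&(T[:,2]<.2)&(T[:,1]<-.02)&(T[:,1]>-.05)&(abs(T[:,0]-.477)<.03); print("top body",np.median(T[m],0),np.percentile(T[m],[1,99],axis=0),m.sum())
m=(S[:,2]>.155)&(S[:,2]<.185)&(S[:,1]>-.2)&(S[:,1]<-.171)&(abs(S[:,0]-.477)<.02); print("side axle",np.median(S[m],0),S[m].min(0),S[m].max(0),m.sum())
m=(S[:,2]>.14)&(S[:,2]<.2)&(S[:,1]<-.1)&(S[:,1]>-.175)&(abs(S[:,0]-.477)<.03); print("side body",np.median(S[m],0),np.percentile(S[m],[1,99],axis=0),m.sum())
# cheeks from initial clouds: tops z>.088
for n in("side","top"):
    P=f(np.load(f"c_{n}.npz")["P"])
    for yc in(-.18,-.01):
        for z0,z1 in((.085,.104),(.065,.085)):
            m=(P[:,2]>z0)&(P[:,2]<z1)&(abs(P[:,1]-yc)<.014)&(abs(P[:,0]-.477)<.035)
            print(n,yc,z0,m.sum(),np.histogram(P[m][:,0],bins=np.arange(.44,.515,.0025))[0], np.round(np.median(P[m][:,1]),4))
    for sgn,yc in((1,-.021),(-1,-.171)):
        m=(P[:,2]>.07)&(P[:,2]<.09)&(abs(P[:,1]-(-.0958))<.1)&(abs(P[:,0]-.62)<.012); print(n,"fixed roller y",np.percentile(P[m][:,1],[.5,99.5]),np.median(P[m][:,0])); 
E
```

```text
top axle [ 0.47912088 -0.00719387  0.17726581] [ 0.46300653 -0.01893073  0.16642154] [0.48420633 0.0046795  0.18353074] 57
top body [ 0.47793375 -0.03483917  0.18937707] [[ 0.45978657 -0.04919127  0.17711313]
 [ 0.49754194 -0.02070921  0.19598704]] 220
side axle [ 0.47446889 -0.18415621  0.17756534] [ 0.46876375 -0.19167597  0.16904303] [ 0.47994262 -0.17120976  0.18162653] 60
side body [ 0.47828296 -0.14387223  0.1888882 ] [[ 0.4546201  -0.17123176  0.16092043]
 [ 0.50041554 -0.10008844  0.19675904]] 634
side -0.18 0.085 99 [ 0  0  0  1  6  7 12  9  7  8  0  0  0  0  0  0  4  6  8  8 13  5  5  0  0  0  0  0  0  0] -0.1776
side -0.18 0.065 85 [0 0 0 0 4 5 5 8 7 9 0 0 0 0 0 2 5 7 7 6 7 6 7 0 0 0 0 0 0 0] -0.1796
side -0.01 0.085 81 [0 0 0 0 0 4 4 6 7 9 7 3 0 0 0 0 1 0 5 5 6 8 7 5 3 1 0 0 0 0] -0.0076
side -0.01 0.065 109 [0 0 0 0 0 4 6 5 6 6 4 9 7 3 2 3 2 0 5 9 6 5 7 7 5 1 2 3 2 0] -0.0088
side fixed roller y [-0.18864706 -0.0072128 ] 0.6195018051306593
side fixed roller y [-0.18864706 -0.0072128 ] 0.6195018051306593
top -0.18 0.085 55 [0 0 0 0 3 5 4 5 5 5 4 0 0 0 0 0 0 4 4 5 5 4 2 0 0 0 0 0 0 0] -0.1777
top -0.18 0.065 26 [0 0 0 0 3 1 2 1 1 1 1 0 1 0 0 0 5 1 2 1 1 2 3 0 0 0 0 0 0 0] -0.1743
top -0.01 0.085 55 [0 0 0 0 0 0 3 4 4 4 4 4 0 1 1 0 0 2 3 4 4 4 5 4 4 0 0 0 0 0] -0.0086
top -0.01 0.065 39 [0 0 0 0 0 0 1 0 0 0 0 2 2 1 1 2 2 0 3 2 3 3 2 3 3 3 3 2 1 0] 0.0012
top fixed roller y [-0.18839341 -0.00869834] 0.6196661410927053
top fixed roller y [-0.18839341 -0.00869834] 0.6196661410927053
```

```bash
python3 - <<'E'
import cv2
im=cv2.imread("pics/p1_side.png")[195:285,225:345]
cv2.imwrite("pics/p1zz.png",cv2.resize(im,None,fx=6,fy=6,interpolation=cv2.INTER_CUBIC))
E
```

```text
(no output)
```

View pics/p1zz.png

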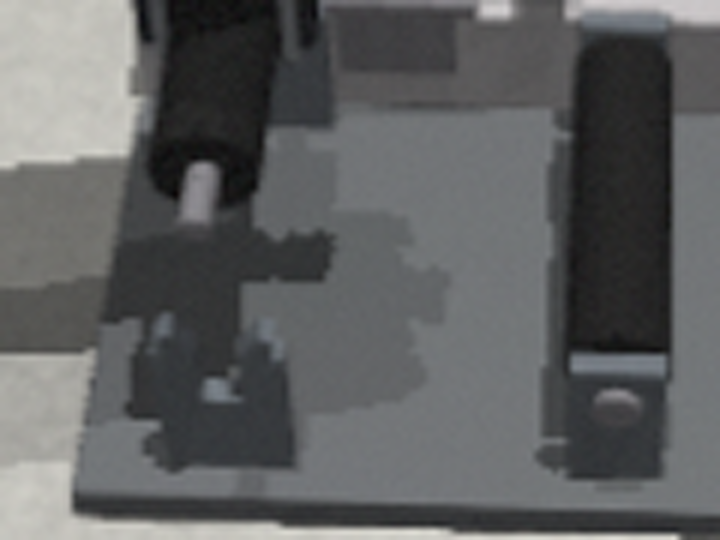

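Emit:
drive_tool([
  {"tx": -0.06,"ty": 0,"tz": -0.8,"rx": 0,"ry": 0,"rz": 0,"grip": 1},
  {"tx": 0,"ty": 0,"tz": -0.8,"rx": 0,"ry": 0,"rz": 0,"grip": 1},
  {"tx": 0,"ty": 0,"tz": -0.8,"rx": 0,"ry": 0,"rz": 0,"grip": 1},
  {"tx": 0,"ty": 0,"tz": -0.6,"rx": 0,"ry": 0,"rz": 0,"grip": 1},
  {"tx": 0,"ty": 0,"tz": -0.2,"rx": 0,"ry": 0,"rz": 0,"grip": 1},
  {"tx": 0,"ty": 0,"tz": -0.2,"rx": 0,"ry": 0,"rz": 0,"grip": 1},
  {"tx": 0,"ty": 0,"tz": -0.2,"rx": 0,"ry": 0,"rz": 0,"grip": 1},
])

```text
clock: 22.8
tcp_pos: [0.4761, -0.0907, 0.081]
orientation: [2.242, 2.2, 0.001]
contact_force: [-0.4, 0.2, -3.6]
grip_width: 0.0385
```

Emit:
drive_tool([
  {"tx": 0,"ty": 0,"tz": -0.25,"rx": 0,"ry": 0,"rz": 0,"grip": 1},
  {"tx": 0,"ty": 0,"tz": -0.25,"rx": 0,"ry": 0,"rz": 0,"grip": 1},
  {"tx": 0,"ty": 0,"tz": -0.25,"rx": 0,"ry": 0,"rz": 0,"grip": 1},
])

```text
clock: 23.18
tcp_pos: [0.4757, -0.0907, 0.0656]
orientation: [2.243, 2.2, 0.0]
contact_force: [-0.1, 0.4, -3.4]
grip_width: 0.038
```

Emit:
drive_tool([
  {"tx": 0,"ty": 0,"tz": -0.2,"rx": 0,"ry": 0,"rz": 0,"grip": 1},
  {"tx": 0,"ty": 0,"tz": -0.2,"rx": 0,"ry": 0,"rz": 0,"grip": 1},
  {"tx": 0,"ty": 0,"tz": -0.2,"rx": 0,"ry": 0,"rz": 0,"grip": 1},
])

```text
clock: 23.55
tcp_pos: [0.4757, -0.0906, 0.0537]
orientation: [2.243, 2.2, 0.0]
contact_force: [0.8, -0.2, -2.5]
grip_width: 0.0381
```

Emit:
drive_tool([
  {"tx": 0,"ty": 0,"tz": -0.15,"rx": 0,"ry": 0,"rz": 0,"grip": 1},
  {"tx": 0,"ty": 0,"tz": -0.12,"rx": 0,"ry": 0,"rz": 0,"grip": 1},
  {"tx": 0,"ty": 0,"tz": -0.08,"rx": 0,"ry": 0,"rz": 0,"grip": 1},
])

```text
clock: 23.92
tcp_pos: [0.4757, -0.0906, 0.0468]
orientation: [2.243, 2.2, 0.0]
contact_force: [0.4, -0.0, -3.5]
grip_width: 0.0382
```

Emit:
drive_tool([
  {"tx": 0,"ty": 0,"tz": -0.06,"rx": 0,"ry": 0,"rz": 0,"grip": 1},
  {"tx": 0,"ty": 0,"tz": -0.05,"rx": 0,"ry": 0,"rz": 0,"grip": 1},
])

```text
clock: 24.18
tcp_pos: [0.4758, -0.0907, 0.0459]
orientation: [2.242, 2.2, -0.001]
contact_force: [-7.9, 0.3, 23.4]
grip_width: 0.0378
```

Emit:
drive_tool([
  {"tx": 0,"ty": 0,"tz": 0.03,"rx": 0,"ry": 0,"rz": 0,"grip": 1},
  {"tx": 0,"ty": 0,"tz": 0,"rx": 0,"ry": 0,"rz": 0,"grip": 1},
])

```text
clock: 24.42
tcp_pos: [0.4757, -0.0906, 0.0461]
orientation: [2.242, 2.2, -0.0]
contact_force: [-3.5, 0.7, 7.0]
grip_width: 0.0377
```

Emit:
drive_tool([
  {"tx": 0,"ty": 0,"tz": 0,"rx": 0,"ry": 0,"rz": 0,"grip": 0},
  {"tx": 0,"ty": 0,"tz": 0,"rx": 0,"ry": 0,"rz": 0,"grip": -0.3},
  {"tx": 0,"ty": 0,"tz": 0,"rx": 0,"ry": 0,"rz": 0,"grip": -0.6},
  {"tx": 0,"ty": 0,"tz": 0,"rx": 0,"ry": 0,"rz": 0,"grip": -0.6},
  {"tx": 0,"ty": 0,"tz": 0,"rx": 0,"ry": 0,"rz": 0,"grip": -0.6},
])

```text
clock: 25.05
tcp_pos: [0.4757, -0.0906, 0.0453]
orientation: [-2.243, -2.2, -0.0]
contact_force: [-0.5, 0.4, 0.8]
grip_width: 0.0684
```

Emit:
drive_tool([
  {"tx": 0,"ty": 0,"tz": 0.5,"rx": 0,"ry": 0,"rz": 0,"grip": -0.6},
  {"tx": 0,"ty": 0,"tz": 0.8,"rx": 0,"ry": 0,"rz": 0,"grip": -0.6},
  {"tx": 0,"ty": 0,"tz": 1,"rx": 0,"ry": 0,"rz": 0,"grip": -0.6},
  {"tx": 0,"ty": 0,"tz": 1,"rx": 0,"ry": 0,"rz": 0,"grip": -0.6},
  {"tx": 0,"ty": 0,"tz": 1,"rx": 0,"ry": 0,"rz": 0,"grip": -0.6},
  {"tx": 0.5,"ty": 0,"tz": 1,"rx": 0,"ry": 0,"rz": 0,"grip": -0.6},
  {"tx": 1,"ty": 0,"tz": 0.5,"rx": 0,"ry": 0,"rz": 0,"grip": -0.6},
  {"tx": 1,"ty": 0,"tz": 0,"rx": 0,"ry": 0,"rz": 0,"grip": -0.6},
  {"tx": 1,"ty": 0,"tz": 0,"rx": 0,"ry": 0,"rz": 0,"grip": -0.6},
  {"tx": 1,"ty": 0,"tz": 0,"rx": 0,"ry": 0,"rz": 0,"grip": -0.6},
])

```text
clock: 26.3
tcp_pos: [0.5665, -0.0906, 0.1628]
orientation: [2.242, 2.199, 0.001]
contact_force: [0.1, 1.0, 0.8]
grip_width: 0.0685
```

```bash
python3 - <<'E'
from h import *
o=status.get_obs();t=o["tcp_pos"];print(t,o["orientation"],o["joints"],o["clock"])
for n in("side","top"):
    d=eyes.grab_frame(n); cv2.imwrite(f"pics/q1_{n}.png",d["frame"]); np.savez(f"q1_{n}.npz",P=cloud(d))
    zoom(n,*((225,135,130,160) if n=="side" else (280,150,125,120)),5,f"pics/q1z_{n}.png",None,d)
E
```

```text
[ 0.5664624  -0.09058581  0.16278028] [2.24182383e+00 2.19948772e+00 1.44939988e-03] [ 0.41318849  0.42652536 -0.46307665  1.84468456  0.23400728  0.92274376
 -0.17516971] 26.3
```

View pics/q1z_side.png

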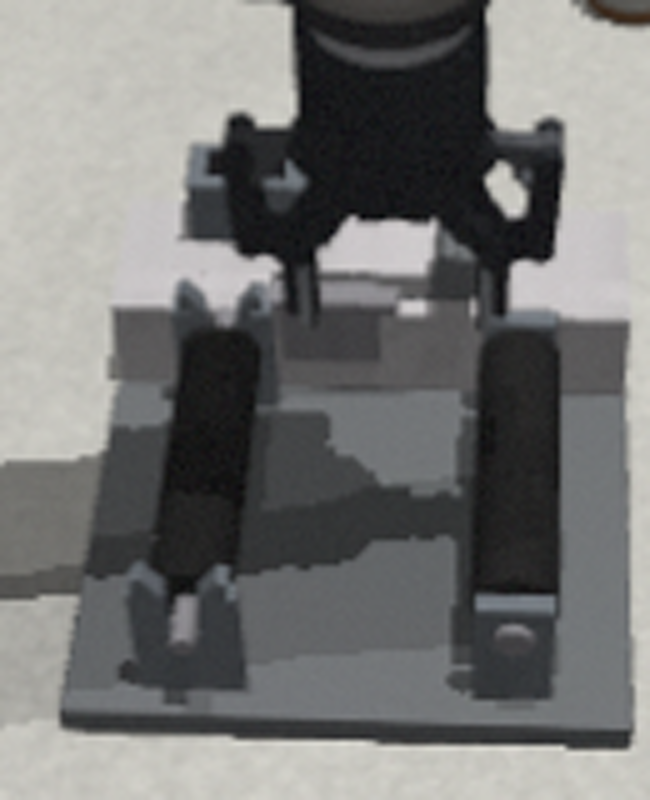

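View pics/q1z_top.png

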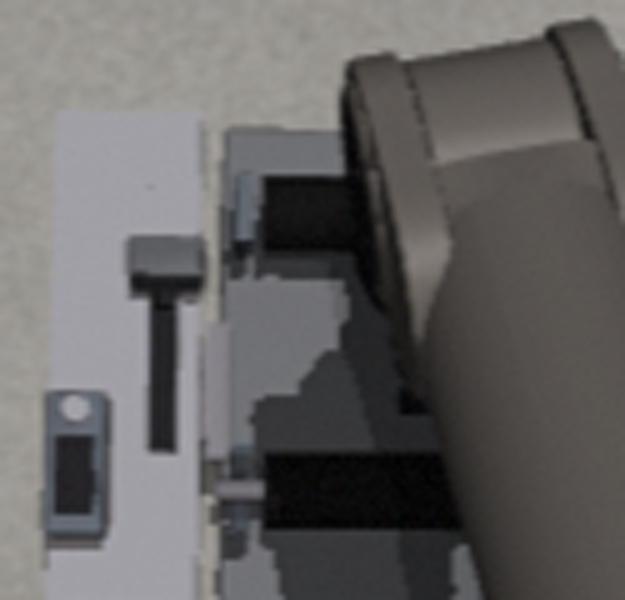

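```bash
python3 - <<'E'
from h import *
f=lambda P:P[np.isfinite(P).all(-1)]
T=f(np.load("q1_top.npz")["P"]);S=f(np.load("q1_side.npz")["P"])
for nm,P,yc,y2 in(("top",T,-.012,.004),("side",S,-.2,-.177)):
    m=(P[:,1]>yc)&(P[:,1]<y2)&(abs(P[:,0]-.475)<.006)&(P[:,2]>.05); print(nm,np.median(P[m],0),P[m].min(0),P[m].max(0),m.sum())
for nm,P in(("top",T),("side",S),("side0",f(np.load("p1_side.npz")["P"]))):
    m=(P[:,2]>.095)&(P[:,2]<.118)&(P[:,0]>.56)&(P[:,0]<.63)&(P[:,1]>0)&(P[:,1]<.07); print(nm,"key head",np.median(P[m],0).round(4),np.percentile(P[m],[2,98],axis=0).round(4),m.sum())
for nm,P in(("side",S),("top",T)):
    m=(P[:,2]>.18)&0; 
    m=(P[:,2]>.079)&(P[:,2]<.089)&(P[:,1]>-.004)&(P[:,1]<.012)&(P[:,0]>.485)&(P[:,0]<.575);x=P[m][:,0];print(nm,"tongue",np.percentile(x,[1,99]),m.sum())
E
```

```text
top [ 0.47705551 -0.00605837  0.06924263] [ 0.47238464 -0.01129443  0.05740367] [0.4798789  0.00171472 0.07454482] 21
side [ 0.47554512 -0.18363989  0.07051856] [ 0.46927235 -0.19425625  0.05043846] [ 0.48097895 -0.17732477  0.08870103] 50
top key head [0.595  0.0275 0.1029] [[0.5834 0.0072 0.0961]
 [0.6061 0.0453 0.1083]] 145
side key head [0.5874 0.0141 0.102 ] [[0.5822 0.0093 0.0951]
 [0.5995 0.0414 0.1083]] 50
side0 key head [0.5945 0.0257 0.1044] [[0.5824 0.0097 0.0963]
 [0.6044 0.0486 0.1085]] 128
side tongue [0.485625   0.56301127] 93
top tongue [0.49465473 0.56410543] 128
```

Emit:
drive_tool([
  {"tx": 0.2,"ty": 0.9,"tz": 0,"rx": 0,"ry": 0,"rz": 0,"grip": -0.6},
  {"tx": 0.2,"ty": 1,"tz": 0,"rx": 0,"ry": 0,"rz": 0,"grip": -0.6},
  {"tx": 0.2,"ty": 1,"tz": 0,"rx": 0,"ry": 0,"rz": 0,"grip": -0.6},
  {"tx": 0.2,"ty": 1,"tz": 0,"rx": 0,"ry": 0,"rz": 0,"grip": -0.6},
  {"tx": 0.2,"ty": 1,"tz": 0,"rx": 0,"ry": 0,"rz": 0,"grip": -0.6},
  {"tx": 0,"ty": 1,"tz": 0,"rx": 0,"ry": 0,"rz": 0,"grip": -0.6},
  {"tx": 0,"ty": 0.15,"tz": 0,"rx": 0,"ry": 0,"rz": 0,"grip": -0.6},
  {"tx": 0,"ty": 0,"tz": 0,"rx": 0,"ry": 0,"rz": 0,"grip": -0.6},
])

```text
clock: 27.4
tcp_pos: [0.5856, 0.0301, 0.1612]
orientation: [2.242, 2.2, -0.001]
contact_force: [0.2, -1.1, 0.5]
grip_width: 0.0681
```

Emit:
drive_tool([
  {"tx": 0.17,"ty": 0,"tz": -0.7,"rx": 0,"ry": 0,"rz": 0,"grip": -0.6},
  {"tx": 0,"ty": 0,"tz": -0.9,"rx": 0,"ry": 0,"rz": 0,"grip": -0.6},
  {"tx": 0,"ty": 0,"tz": -0.9,"rx": 0,"ry": 0,"rz": 0,"grip": -0.6},
  {"tx": 0,"ty": 0,"tz": -0.9,"rx": 0,"ry": 0,"rz": 0,"grip": -0.6},
  {"tx": 0,"ty": 0,"tz": -0.9,"rx": 0,"ry": 0,"rz": 0,"grip": -0.6},
  {"tx": 0,"ty": 0,"tz": 0,"rx": 0,"ry": 0,"rz": 0,"grip": -0.6},
])

```text
clock: 28.15
tcp_pos: [0.5878, 0.0302, 0.0734]
orientation: [-2.241, -2.199, 0.004]
contact_force: [-0.8, 0.1, 0.4]
grip_width: 0.0683
```

Now close.

Emit:
drive_tool([
  {"tx": 0,"ty": 0,"tz": 0.1,"rx": 0,"ry": 0,"rz": 0,"grip": 1},
  {"tx": 0,"ty": 0,"tz": 0,"rx": 0,"ry": 0,"rz": 0,"grip": 1},
  {"tx": 0,"ty": 0,"tz": 0,"rx": 0,"ry": 0,"rz": 0,"grip": 1},
  {"tx": 0,"ty": 0,"tz": 0,"rx": 0,"ry": 0,"rz": 0,"grip": 1},
], grip_force=50)

```text
clock: 28.65
tcp_pos: [0.5883, 0.0306, 0.0783]
orientation: [-2.242, -2.2, 0.002]
contact_force: [-4.8, 0.4, 7.8]
grip_width: 0.0212
```

Emit:
drive_tool([
  {"tx": -0.1,"ty": 0,"tz": 0,"rx": 0,"ry": 0,"rz": 0,"grip": 1},
  {"tx": -0.2,"ty": 0,"tz": 0,"rx": 0,"ry": 0,"rz": 0,"grip": 1},
  {"tx": -0.25,"ty": 0,"tz": 0,"rx": 0,"ry": 0,"rz": 0,"grip": 1},
])

```text
clock: 29.02
tcp_pos: [0.5812, 0.0306, 0.0787]
orientation: [2.24, 2.197, 0.009]
contact_force: [9.3, -0.4, -2.4]
grip_width: 0.0212
```

Emit:
drive_tool([
  {"tx": -0.25,"ty": 0.01,"tz": 0,"rx": 0,"ry": 0,"rz": 0,"grip": 1},
  {"tx": -0.25,"ty": 0,"tz": 0,"rx": 0,"ry": 0,"rz": 0,"grip": 1},
  {"tx": -0.25,"ty": 0.01,"tz": 0,"rx": 0,"ry": 0,"rz": 0,"grip": 1},
  {"tx": -0.25,"ty": 0,"tz": 0,"rx": 0,"ry": 0,"rz": 0,"grip": 1},
  {"tx": -0.25,"ty": 0.01,"tz": 0,"rx": 0,"ry": 0,"rz": 0,"grip": 1},
])

```text
clock: 29.65
tcp_pos: [0.5571, 0.0314, 0.0787]
orientation: [2.239, 2.196, 0.012]
contact_force: [8.6, -0.0, -1.1]
grip_width: 0.0216
```

Emit:
drive_tool([
  {"tx": -0.25,"ty": 0,"tz": 0,"rx": 0,"ry": 0,"rz": 0,"grip": 1},
  {"tx": -0.25,"ty": 0.01,"tz": 0,"rx": 0,"ry": 0,"rz": 0,"grip": 1},
  {"tx": -0.25,"ty": 0,"tz": 0,"rx": 0,"ry": 0,"rz": 0,"grip": 1},
  {"tx": -0.25,"ty": 0.01,"tz": 0,"rx": 0,"ry": 0,"rz": 0,"grip": 1},
  {"tx": -0.25,"ty": 0,"tz": 0,"rx": 0,"ry": 0,"rz": 0,"grip": 1},
  {"tx": -0.25,"ty": 0.01,"tz": 0,"rx": 0,"ry": 0,"rz": 0,"grip": 1},
])

```text
clock: 30.4
tcp_pos: [0.5273, 0.0322, 0.0787]
orientation: [2.239, 2.197, 0.013]
contact_force: [9.6, 1.1, -1.4]
grip_width: 0.0214
```

Emit:
drive_tool([
  {"tx": -0.2,"ty": 0,"tz": 0,"rx": 0,"ry": 0,"rz": 0,"grip": 1},
  {"tx": -0.2,"ty": 0,"tz": 0,"rx": 0,"ry": 0,"rz": 0,"grip": 1},
  {"tx": -0.1,"ty": 0,"tz": 0,"rx": 0,"ry": 0,"rz": 0,"grip": 1},
])

```text
clock: 30.78
tcp_pos: [0.5173, 0.0325, 0.0788]
orientation: [2.239, 2.197, 0.013]
contact_force: [9.8, 0.6, -1.8]
grip_width: 0.0211
```

Emit:
drive_tool([
  {"tx": -0.1,"ty": 0,"tz": 0,"rx": 0,"ry": 0,"rz": 0,"grip": 1},
  {"tx": -0.1,"ty": 0,"tz": 0,"rx": 0,"ry": 0,"rz": 0,"grip": 1},
])

```text
clock: 31.02
tcp_pos: [0.5135, 0.0326, 0.0788]
orientation: [2.239, 2.197, 0.013]
contact_force: [8.7, 1.4, -1.6]
grip_width: 0.0212
```

Emit:
drive_tool([
  {"tx": -0.1,"ty": -0.05,"tz": 0,"rx": 0,"ry": 0,"rz": 0,"grip": 1},
  {"tx": -0.1,"ty": 0,"tz": 0,"rx": 0,"ry": 0,"rz": 0,"grip": 1},
])

```text
clock: 31.28
tcp_pos: [0.5111, 0.0325, 0.0791]
orientation: [2.238, 2.197, 0.019]
contact_force: [14.1, 3.1, -4.7]
grip_width: 0.0211
```

Emit:
drive_tool([
  {"tx": -0.1,"ty": 0,"tz": 0,"rx": 0,"ry": 0,"rz": 0,"grip": 1},
  {"tx": -0.05,"ty": 0,"tz": 0,"rx": 0,"ry": 0,"rz": 0,"grip": 1},
])

```text
clock: 31.52
tcp_pos: [0.5103, 0.0325, 0.0794]
orientation: [2.236, 2.195, 0.025]
contact_force: [19.7, 2.5, -12.9]
grip_width: 0.021
```

```bash
python3 - <<'E'
from h import *
d=eyes.grab_frame("side");zoom("side",225,135,130,100,6,"pics/z1.png",None,d)
P=cloud(d).reshape(-1,3);P=P[np.isfinite(P).all(1)]
m=(P[:,2]>.079)&(P[:,2]<.089)&(P[:,1]>-.002)&(P[:,1]<.012)&(P[:,0]>.44)&(P[:,0]<.6);print(np.histogram(P[m][:,0],bins=np.arange(.42,.6,.005))[0],np.percentile(P[m][:,0],99))
E
```

```text
[0 0 0 0 8 8 8 0 1 4 7 9 8 2 0 0 1 0 1 1 0 0 0 0 0 0 0 0 0 0 0 0 0 0 0] 0.5136981373191019
```

View pics/z1.png

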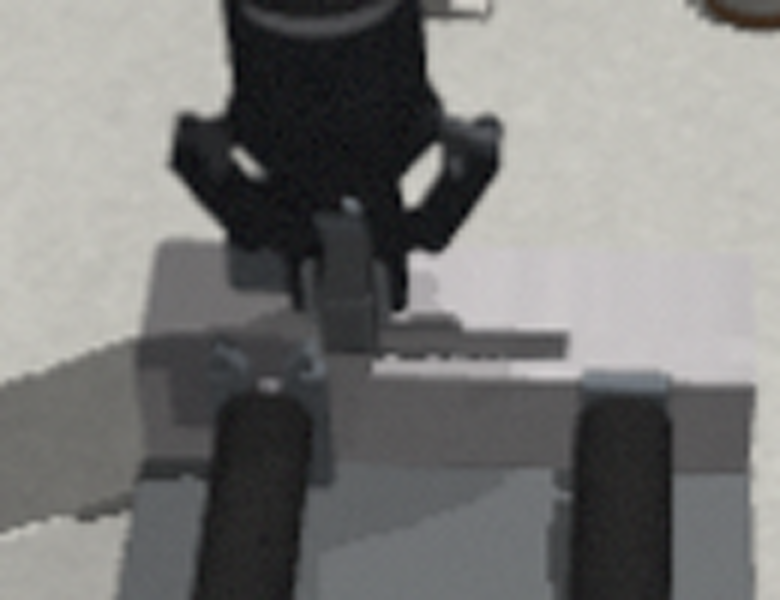

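Emit:
drive_tool([
  {"tx": 0.12,"ty": 0,"tz": -0.05,"rx": 0,"ry": 0,"rz": 0,"grip": 1},
  {"tx": 0,"ty": 0,"tz": 0,"rx": 0,"ry": 0,"rz": 0,"grip": 1},
])

```text
clock: 31.82
tcp_pos: [0.511, 0.0325, 0.0789]
orientation: [2.237, 2.196, 0.019]
contact_force: [11.7, 2.6, 4.4]
grip_width: 0.0211
```

Emit:
drive_tool([
  {"tx": 0.12,"ty": 0,"tz": 0,"rx": 0,"ry": 0,"rz": 0,"grip": 1},
  {"tx": 0.04,"ty": 0,"tz": 0,"rx": 0,"ry": 0,"rz": 0,"grip": 1},
])

```text
clock: 32.08
tcp_pos: [0.5116, 0.0325, 0.0787]
orientation: [2.239, 2.198, 0.012]
contact_force: [2.9, 2.2, 14.0]
grip_width: 0.0211
```

Emit:
drive_tool([
  {"tx": 0,"ty": 0,"tz": 0.04,"rx": 0,"ry": 0,"rz": 0,"grip": 1},
  {"tx": 0,"ty": 0,"tz": 0,"rx": 0,"ry": 0,"rz": 0,"grip": 0.3},
  {"tx": 0,"ty": 0,"tz": 0,"rx": 0,"ry": 0,"rz": 0,"grip": 0},
  {"tx": 0,"ty": 0,"tz": 0,"rx": 0,"ry": 0,"rz": 0,"grip": -0.3},
  {"tx": 0,"ty": 0,"tz": 0,"rx": 0,"ry": 0,"rz": 0,"grip": -0.4},
  {"tx": 0,"ty": 0,"tz": 0,"rx": 0,"ry": 0,"rz": 0,"grip": -0.4},
])

```text
clock: 32.83
tcp_pos: [0.5075, 0.0305, 0.077]
orientation: [-2.242, -2.2, 0.0]
contact_force: [-0.0, 0.1, 0.7]
grip_width: 0.0598
```

Emit:
drive_tool([
  {"tx": 0,"ty": 0,"tz": 0.4,"rx": 0,"ry": 0,"rz": 0,"grip": -0.4},
  {"tx": 0,"ty": 0,"tz": 0.8,"rx": 0,"ry": 0,"rz": 0,"grip": -0.4},
  {"tx": 0,"ty": 0,"tz": 1,"rx": 0,"ry": 0,"rz": 0,"grip": -0.4},
  {"tx": 0,"ty": 0,"tz": 1,"rx": 0,"ry": 0,"rz": 0,"grip": -0.4},
  {"tx": 0,"ty": 0,"tz": 1,"rx": 0,"ry": 0,"rz": 0,"grip": -0.4},
  {"tx": 0,"ty": 0,"tz": 1,"rx": 0,"ry": 0,"rz": 0,"grip": -0.4},
  {"tx": 0,"ty": 1,"tz": 0.5,"rx": 0,"ry": 0,"rz": 0,"grip": -0.4},
  {"tx": 0,"ty": 1,"tz": 0,"rx": 0,"ry": 0,"rz": 0,"grip": -0.4},
  {"tx": 0,"ty": 1,"tz": 0,"rx": 0,"ry": 0,"rz": 0,"grip": -0.4},
  {"tx": 0,"ty": 1,"tz": 0,"rx": 0,"ry": 0,"rz": 0,"grip": -0.4},
])

```text
clock: 34.08
tcp_pos: [0.5072, 0.1129, 0.1915]
orientation: [-2.241, -2.201, -0.001]
contact_force: [0.3, -0.3, -0.5]
grip_width: 0.0594
```

Emit:
drive_tool([
  {"tx": 0,"ty": 1,"tz": 0,"rx": 0,"ry": 0,"rz": 0,"grip": -0.4},
  {"tx": 0,"ty": 1,"tz": 0,"rx": 0,"ry": 0,"rz": 0,"grip": -0.4},
  {"tx": 0,"ty": 1,"tz": 0,"rx": 0,"ry": 0,"rz": 0,"grip": -0.4},
  {"tx": 0,"ty": 1,"tz": 0,"rx": 0,"ry": 0,"rz": 0,"grip": -0.4},
  {"tx": 0,"ty": 1,"tz": 0,"rx": 0,"ry": 0,"rz": 0,"grip": -0.4},
  {"tx": 0,"ty": 1,"tz": 0,"rx": 0,"ry": 0,"rz": 0,"grip": -0.4},
])

```text
clock: 34.83
tcp_pos: [0.507, 0.2327, 0.1914]
orientation: [-2.241, -2.201, -0.0]
contact_force: [-0.5, 0.7, -0.5]
grip_width: 0.0599
```

```bash
python3 - <<'E'
from h import *
o=status.get_obs();print(o["tcp_pos"],o["clock"],o["contact_force"])
for n in("side","top"):
    d=eyes.grab_frame(n); cv2.imwrite(f"pics/f_{n}.png",d["frame"]); np.savez(f"f_{n}.npz",P=cloud(d))
    zoom(n,*((225,150,130,140) if n=="side" else (280,160,125,120)),5,f"pics/fz_{n}.png",None,d)
    P=cloud(d).reshape(-1,3);P=P[np.isfinite(P).all(1)]
    m=(P[:,2]>.079)&(P[:,2]<.089)&(P[:,1]>-.004)&(P[:,1]<.012)&(P[:,0]>.40)&(P[:,0]<.6);print(np.histogram(P[m][:,0],bins=np.arange(.42,.6,.005))[0])
    m=(P[:,2]>.093)&(P[:,2]<.118)&(P[:,0]>.48)&(P[:,0]<.55)&(P[:,1]>0.005)&(P[:,1]<.055); print(n,"key head",np.median(P[m],0).round(4),np.percentile(P[m],[2,98],axis=0).round(4),m.sum())
E
```

```text
[0.50696382 0.23272525 0.19138018] 34.825 [-0.47389223  0.71964887 -0.46090346]
[ 5  8  8  9  7  6  8  1  2  3  9 10  9  3  0  2  1  0  0  0  0  0  0  0
  0  0  0  0  0  0  0  0  0  0  0]
side key head [0.5236 0.0286 0.1044] [[0.5119 0.0154 0.0938]
 [0.5351 0.0522 0.1085]] 129
[ 0  8  9  8  9  9 10  9  9  9 10 11  8  9  4  0  0  0  0  0  0  0  0  0
  0  0  0  0  0  0  0  0  0  0  0]
top key head [0.5236 0.0313 0.1032] [[0.5119 0.0135 0.0941]
 [0.5347 0.0514 0.1087]] 149
```

View pics/fz_side.png

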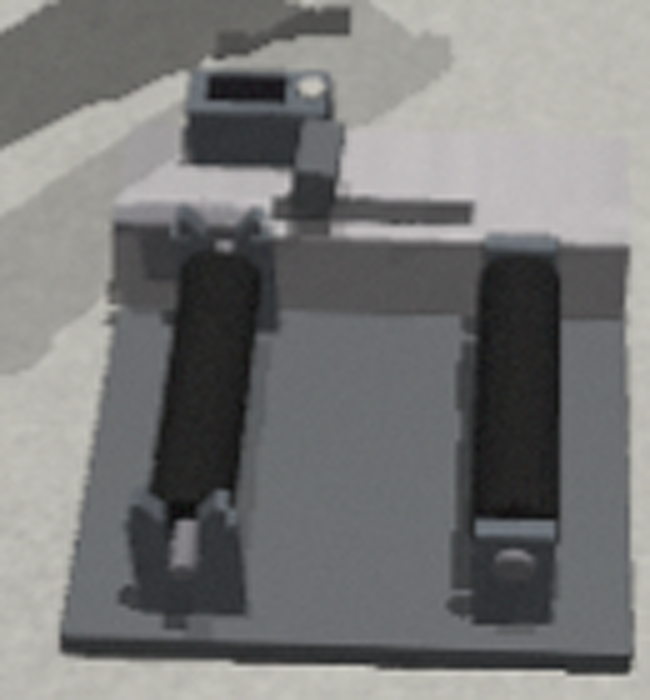

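View pics/f_top.png

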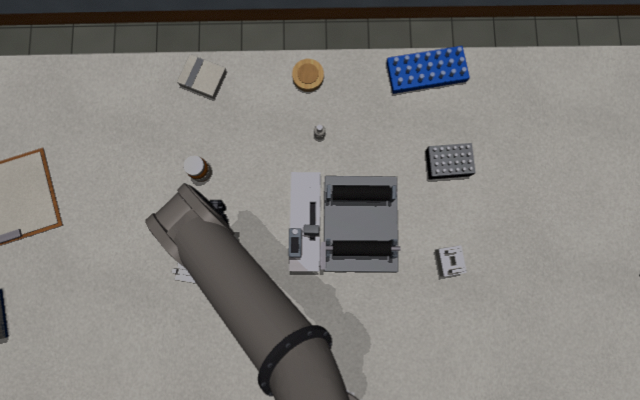

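```bash
python3 -c "
from bench import workorder
print(workorder.hand_in())"
```

```text
the job is handed in; nothing more can be done
None
```

I did the whole job in the order asked and handed it in at about 35 s of the 72 s. The roller is home, the keeper is fully closed, and the key is standing in it. No verdict came back.

**What I did**
- I took the key from its stand and slid its tip along the slot floor, mostly at about 5–6 N, until it dropped into the pocket.
- I dragged the keeper open until it stopped; it held against 17 N, where friction is only about 7 N. Then I let go of the key there.
- I lowered the roller level into its slots until it touched bottom, where the force briefly reached about 27 N. I eased that off to 7 N and released it.
- I took hold of the key again across its 22 mm thickness, dragged the keeper back to the closed stop (about 20 N), let go and backed the arm away.

**Last checks**
- **Keeper:** the tongue moved about 70 mm between open and closed, which is the full travel, and it now lies over the axle.
- **Key:** the top of its head is at about 104–105 mm, so it is fully dropped. It leans slightly towards the open end, within its play.
- **Roller:** with the keeper still open, both axle tops measured about 70 mm, where about 72 mm was expected. That is within camera error, and the later pictures show it still seated.
- **Bystanders:** the jar, tip box and dropper bottle look unmoved in the pictures; I did not re-measure them. The robot is touching nothing.

**Disagreements**
- The two cameras differed by about 2–7 mm in y. I used their average, and contact agreed with it.
- The keeper's open stop came about 3 mm further along x than the camera fit predicted.
- At the open stop the key turned a little in the grip. I raised the grip force to confirm the stop before letting go.

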